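# Clear heavy scrap transformers into the gated bin

### The arm

A 7-joint arm with a two-finger parallel gripper is mounted at the origin on the work surface. World frame = base frame: x ahead of the robot, y to its left, z up, the work surface at z = 0. Lengths are in m, angles in degrees, forces in N, time in s.
With the tool pointing down it reaches from about 0.425 to 0.875 m from the base axis. Payload 4.7 kg.
Tool frame: the origin (TCP) lies between the finger pads; the fingertips stand 17 mm ahead of it and the grasp point (between the pads) lies 2 mm behind it; z points along the fingers, y is the line along which they close (so a half turn about z gives the same grasp; the last joint's range is limited). The gripper opens to 87 mm and grips with 3 to 60 N. Pads are 19 mm wide; open, the fingers measure 117 mm over their backs; the gripper's body (75 mm by 190 mm) begins 51 mm behind the grasp point.
Start: joints at [-69.093, 18.392, -4.016, 83.108, 1.295, 78.541, -3.26], TCP at [0.223, 0.61, 0.204] pointing down, gripper open.
Joint ranges: [-163.93, 163.93], [-17.29, 119.83], [-79.2, 71.16], [3.27, 140.29], [-89.18, 269.18], [5.43, 117.66], [-154.24, 154.24]. Speed limits (degrees/s): [147.25, 147.25, 180, 180, 180, 180, 180].

### API

Orientations are given as [roll, pitch, yaw] about the fixed x, y, z axes, in that order (R = Rz(yaw) Ry(pitch) Rx(roll)).
In Python, from cell import env, cams gives the robot as it stands.
- The arm moves only by the shell command python3 -m pendant 'ROWS' [FORCE]. ROWS is JSON, a list of rows, each an object of numbers: "tx", "ty", "tz": the shift along the tool's x, y, z each as a share of 0.05 m, from -1 to 1; "spin": the turn about the tool's z as a share of 4 degrees, from -1 to 1; "claw": the closure, from 0 (fully open) to 1 (shut). A call has 1 to 10 rows; each row shifts and turns the commanded pose from where the row before left it, along the tool's axes as they then stand; what a row does not reach is not made up. A row lasts 1/8 s, in which the tool goes at most 62.5 mm and 10.7 degrees, less where a joint would pass 70% of its speed; a pose out of reach is approached as far as the arm can. A call with a number of a shift or a turn outside -1 to 1 is refused whole. A call with a gripper value outside its range is refused whole. The fingers move at their own pace and stop on an object; FORCE is the grip in N (left out, the last holds). Time passes only in rows, so rows that do not move let the fingers close. It gives the time, the measured TCP pose, the force, the opening and the grip force at its end, in the units of the state.
- env.get_obs(): the state, without advancing time (a new reading comes with each control period).
- cams.read_camera(name): name is "scene" or "top" or "wrist"; returns the picture (400x640x3 uint8, red, green, blue); there is no depth.
- cams.camera_info(name): a dict with "fx", "fy", "cx", "cy" (pixels), "k1" (the pictures are not rectified: a ray, as slopes to the right and down, at radius r is drawn at 1 + k1 r^2 times it, then the intrinsics apply), "rvec" (rotation vector, rad) and "tvec" (3), from world to camera coordinates, as OpenCV has them. Camera axes: x right, y down, z forward; pixel columns grow to the right and rows downward; lengths in m; the calibration is good to about 2 mm. A picture is of the moment at which its call begins: read the wrist's pose just before it. camera_info takes no time and is no camera call; for the wrist camera it gives the pose at the moment of the call.
- env.sign_off(): hands the job in; it is judged then, once.
The state is a dict: "time_s": time; "qpos": joint angles; "joint_velocities": joint speeds; "effort": joint torques, N m; "tool_pos": TCP position; "tool_rot": TCP orientation; "force": force on the tool from outside, world axes, zero at the start; "wrist_torque": the same for the moment, N m; "grip_width": finger opening in m; "grasp_force": force on a finger pad.
Only numpy, scipy, OpenCV 4.12 (cv2) and the standard library are available. Lean on these libraries where they do the work, as an engineer would, in place of code of your own. Each camera call takes 0.05 s, during which the arm holds its last target. There are 200 camera calls.

### The job

Wind the ratchet knob clockwise until its pointer stands at the long mark, so that the pawl holds it at the fourth tooth by itself and the gate of the scrap bin is sunk below the bench. Then slide every scrap transformer along the bench and tip it over the edge into the bin; they are too heavy to lift. When all are in, push the pawl's peg aside so that the gate springs fully shut again, and let the pawl fall back; leave the multimeter, the black screw dish and the screwdriver where they are.

Things in the scene. Friction and masses are not known exactly. Their poses are not given: they have to be found in the camera images.
- bin: grey scrap bin docked below the bench's far edge. Origin on that edge at the middle of the opening, at bench height; x points into the bin, y along the edge. Opening 336 mm wide between two guide posts; inside x 16 to 270, y -174 to 174 mm, floor 170 mm below the bench, near wall's top 20 mm below, far wall's 40 mm above it. Beside the opening rails 25 mm high, 12 mm deep close the edge.
- gate (a joint): the gate, an upright aluminium plate across the bin's opening at the bench's edge; it sinks 16 mm per tooth as the knob is wound. Value = metres sunk: 0 shut (top 50 mm above the bench), 0.064 at the fourth tooth (top 14 mm below the bench; at the third still 2 mm proud). A spring pulls it shut.
- gate_top (a point): middle of the gate's top edge
- ratchet: ratchet winder fixed on the bench: grey base plate 12 mm thick (x -64 to 136, y -62 to 62 mm), a toothed steel wheel (12 teeth, 80 mm across, top at 26 mm) under a black knob, and a pawl. Origin on the wheel's axis at bench height, z up; the pawl's peg lies 112 mm out on its x axis. Black index marks, one per tooth, on the -x side; the long one is the fourth tooth.
- knob (a joint): turn of knob and wheel in rad, growing clockwise from above: 0 gate shut, 0.5236 per tooth, fourth tooth 2.09, can be overwound to 2.83. A spring turns it back (0.15 N m at 0, 0.28 at 2.09); the pawl holds the last tooth passed (about 0.02 short), so it may be let go and gripped anew. Starts at 0. If overwound, release the pawl and rewind. White pointer on top.
- knob_grip (a point): point on the knob's axis at the height to grip it, 58 mm above the bench. The knob is round, 44 mm in diameter, from 36 to 78 mm above the bench; grip it from above at any yaw.
- pawl (a joint): turn of the sprung pawl about its upright pivot in rad, counter-clockwise from above: 0 seated between teeth, from 0.2 clear of them (the wheel then spins back and the gate shuts within about a second), stop at 0.35. Its spring brings it back when let go. Pushing the peg takes about 2 to 6 N.
- pawl_peg (a point): centre of the top of the pawl's upright release peg: steel, 14 mm in diameter, from 16 to 62 mm above the bench, 48 mm from the pivot. Pushed sideways (counter-clockwise about the pivot, about 13 mm, roughly along the winder's +y) it lifts the pawl off the teeth.
- pawl_pivot (a point): the pawl's pivot axis (fixed), at the height of the peg's top; the pivot bolt itself is only 28 mm high
- core1: scrap mains transformer, a dark steel block 84 (its x) x 64 (its y) x 48 mm with a copper winding 52 x 56 mm rising from its middle to 60 mm; about 1.5 kg (1.2 to 1.9), too heavy to lift; origin at the centre of its underside, z up. May be absent. Slides on the bench with a friction of about 0.6.
- core2: scrap mains transformer, a dark steel block 84 (its x) x 64 (its y) x 48 mm with a copper winding 52 x 56 mm rising from its middle to 60 mm; about 1.5 kg (1.2 to 1.9), too heavy to lift; origin at the centre of its underside, z up. May be absent. Slides on the bench with a friction of about 0.6.
- toroid1: scrap ring-core transformer, a copper-coloured disc 90 mm in diameter and 44 mm high with a steel washer on top; about 1.4 kg (1.1 to 1.8), too heavy to lift; origin at the centre of its underside, z up. May be absent. Slides on the bench with a friction of about 0.6.
- toroid2: scrap ring-core transformer, a copper-coloured disc 90 mm in diameter and 44 mm high with a steel washer on top; about 1.4 kg (1.1 to 1.8), too heavy to lift; origin at the centre of its underside, z up. May be absent. Slides on the bench with a friction of about 0.6.
- meter: bystander: yellow multimeter lying flat, 160 x 80 x 40 mm, origin at the centre of its underside
- dish: bystander: small black screw dish, 60 mm across, 18 mm high, origin at the centre of its underside
- driver: bystander: screwdriver with a red handle lying on the bench along its x axis

How it is judged (in metres and radians):
On the way, in this order (a step that is already met when the one before it is completed fails the run):
1. the pawl alone holds the knob at the fourth tooth (let go), the gate sunk below the bench (value of joint knob between 1.97 and 2.2 rad and value of joint gate above 0.055 m and value of joint pawl below 0.1 rad and contact force between the fingers and ratchet below 0.3 N), for 0.5 s.
2. every transformer present lies in the bin (height (world z) of each of core1, core2, toroid1, toroid2 below -0.02 m and x of core1 in the frame of bin between 0 and 0.28 m and y of core1 in the frame of bin between -0.18 and 0.18 m and linear speed of each of core1, core2, toroid1, toroid2 below 0.1 m/s and x of core2 in the frame of bin between 0 and 0.28 m and y of core2 in the frame of bin between -0.18 and 0.18 m and x of toroid1 in the frame of bin between 0 and 0.28 m and y of toroid1 in the frame of bin between -0.18 and 0.18 m and x of toroid2 in the frame of bin between 0 and 0.28 m and y of toroid2 in the frame of bin between -0.18 and 0.18 m), for 0.2 s.
At the end, for the whole second after the job is handed in: every transformer present lies at rest in the bin (its origin more than 20 mm below bench height, inside the bin's walls); the gate is shut again (sunk less than 5 mm, knob within 0.12 rad of 0) and the pawl is back on the wheel (below 0.1 rad) (all of step 2 and value of joint gate below 0.005 m and value of joint knob below 0.12 rad and value of joint pawl below 0.1 rad); the robot touches nothing.
It fails at once if a transformer is lifted or thrown more than 50 mm off the bench (height (world z) of any of core1, core2, toroid1, toroid2 above 0.05 m).
It fails at once if the multimeter, the screw dish or the screwdriver is moved by more than 30 mm (distance of any of meter, dish, driver from where it was at the start of the episode above 0.03 m).
Of core1, core2, toroid1, toroid2 only 3 to 4 are there at a start; the rules pass over those that are not, and their reading is None.
At some moment in a run one of core1, core2, toroid1, toroid2 may be knocked a few centimetres aside while the robot is not near it.
Once in a run the grip may slacken for a moment while it holds something.
It also fails if it takes over 210 s, if anything falls off the work surface, if the arm or the gripper's body presses on something with over 40 N, if the wrist force passes 120 N, or if a joint passes its speed limit or range.

## Working session

There is one attempt and no reset: what is moved stays moved. The work goes in short steps, Python scripts to look and compute and a shell command to move; the robot and the scene stay as the last step left them, time stands still between calls to the robot, and variables do not carry over. Pictures are saved under pics/ and viewed, at most 14 in all, crops included, and the job is handed in when it is done.

```bash
ls; mkdir -p pics
cat > h.py <<'E'
import numpy as np, cv2
from cell import env, cams
from scipy.spatial.transform import Rotation as R
def snap(n,f):
    i=cams.camera_info(n); im=cams.read_camera(n); cv2.imwrite('pics/'+f,im[:,:,::-1]); return i,im
def ray(i,u,v):
    x=(u-i['cx'])/i['fx'];y=(v-i['cy'])/i['fy']
    rd=np.hypot(x,y);r=rd
    for _ in range(30): r=rd/(1+i['k1']*r*r)
    s=r/rd if rd>0 else 1
    M=R.from_rotvec(np.ravel(i['rvec'])).as_matrix();t=np.ravel(i['tvec'])
    return -M.T@t, M.T@np.array([x*s,y*s,1])
def at(i,u,v,z):
    o,d=ray(i,u,v); return o+d*(z-o[2])/d[2]
def proj(i,p):
    M=R.from_rotvec(np.ravel(i['rvec'])).as_matrix();c=M@np.array(p)+np.ravel(i['tvec'])
    x,y=c[:2]/c[2];k=1+i['k1']*(x*x+y*y)
    return np.array([x*k*i['fx']+i['cx'],y*k*i['fy']+i['cy']])
def tri(i1,a,i2,b):
    o1,d1=ray(i1,*a);o2,d2=ray(i2,*b)
    s=np.linalg.lstsq(np.c_[d1,-d2],o2-o1,rcond=None)[0]
    return (o1+s[0]*d1+o2+s[1]*d2)/2
E
python3 - <<'E'
from h import *
o=env.get_obs()
print(o)
for n in('top','scene'):
    i,_=snap(n,n+'0.png'); print(n,i, -R.from_rotvec(np.ravel(i['rvec'])).as_matrix().T@np.ravel(i['tvec']))
E
```

```text
pics
{'time_s': 0.0, 'qpos': array([-69.09207447,  18.43940457,  -4.0151357 ,  83.17481419,
         1.2954898 ,  78.5402937 ,  -3.2599611 ]), 'joint_velocities': array([-0.03269125,  0.07226092, -0.03765393, -0.11566415, -0.06468421,
        0.04016178,  0.02988413]), 'effort': array([-3.94830695e-04, -4.91292679e+01, -4.03837385e-01, -3.12530637e+01,
       -6.37247809e-02,  4.39531286e-02,  1.72522869e-04]), 'tool_pos': array([0.22323482, 0.60984029, 0.20305835]), 'tool_rot': array([-1.79890756e+02,  6.32992981e-03,  1.59901589e+02]), 'force': array([ 0.3033662 , -0.05011304, -0.21803709]), 'wrist_torque': array([ 0.02998702,  0.05794489, -0.0260888 ]), 'grasp_force': 0.0, 'grip_width': 0.08695312093792854}
top {'fx': 383.2113189438458, 'fy': 383.2113189438458, 'cx': 316.0364025819375, 'cy': 193.7966674224187, 'k1': 0.03002926392918, 'rvec': array([ 2.17416666, -2.1699084 ,  0.15274336]), 'tvec': array([-0.1174401 ,  0.42745392,  1.15974528])} [ 0.28923104 -0.08892809  1.20414092]
scene {'fx': 511.20985976506256, 'fy': 511.20985976506256, 'cx': 330.380761874759, 'cy': 200.5535430622598, 'k1': -0.03435963402469768, 'rvec': array([ 2.54028525,  0.62695863, -0.18667347]), 'tvec': array([-0.32865845, -0.1882889 ,  1.87735432])} [ 0.8293588  -0.83092032  1.51316348]
```

View pics/top0.png

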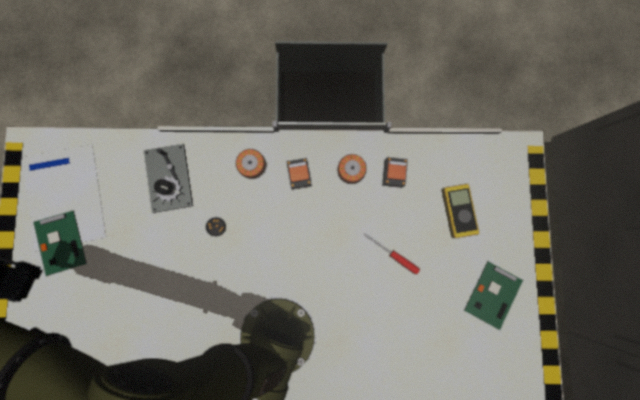

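View pics/scene0.png

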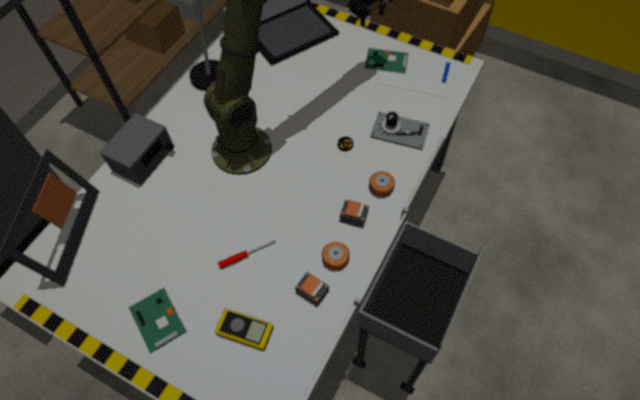

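The top view shows all four transformers: toroids near (251,163) and (352,168), cores near (300,173) and (396,172). The ratchet is near (168,178) and the bin opening spans columns 276 to 388 at row 125. I'll enlarge both regions.

Run:
```python
from h import *
im=cv2.imread('pics/top0.png')
a=cv2.resize(im[130:225,130:230],None,fx=6,fy=6,interpolation=cv2.INTER_CUBIC)
cv2.imwrite('pics/c1.png',a)
b=cv2.resize(im[110:200,225:425],None,fx=4,fy=4,interpolation=cv2.INTER_CUBIC)
cv2.imwrite('pics/c2.png',b)
```

```text
(no output)
```

View pics/c1.png

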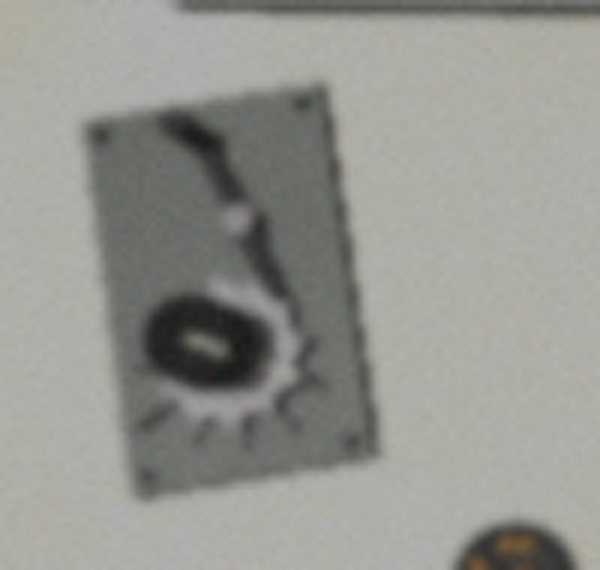

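View pics/c2.png

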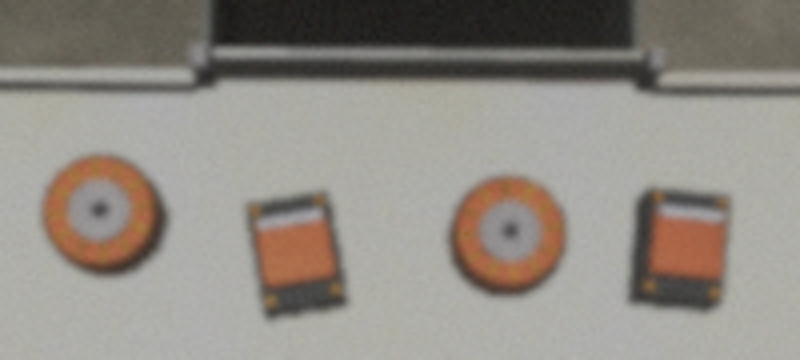

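The first crop shows the ratchet plate corners at (85,122), (327,85), (378,458), (140,497). The pointer is at (208,345), a light pivot or peg dot at (235,218), and the dark pawl tail at (185,125). The second crop gives the transformer tops and the gate.

Run:
```python
from h import *
i=cams.camera_info('top')
c=[(85,122),(327,85),(378,458),(140,497)]
P=np.array([at(i,130+u/6,130+v/6,.012)[:2] for u,v in c]);L=np.array([[136,62],[136,-62],[-64,-62],[-64,62]])/1e3
pc,lc=P.mean(0),L.mean(0);H=(L-lc).T@(P-pc);th=np.arctan2(H[0,1]-H[1,0],H[0,0]+H[1,1])
Rm=np.array([[np.cos(th),-np.sin(th)],[np.sin(th),np.cos(th)]]);o=pc-Rm@lc
print('P',P.round(4),'origin',o,'yaw',np.degrees(th),'res',((L@Rm.T+o)-P).round(4).tolist())
print('knob top by pointer',at(i,130+208/6,130+345/6,.078))
f=lambda x,y,z:((proj(i,np.r_[o+Rm@[x,y],z])-130)*6).round()
print('peg top px',f(.112,0,.062),'peg bottom',f(.112,0,.016), 'knobtop',f(0,0,.078))
for n,u,v in(('dot62',235,218),('tail62',182,122)):
    p=at(i,130+u/6,130+v/6,.062)[:2]; print(n,p,(p-o)@Rm)
    p=at(i,130+u/6,130+v/6,.028)[:2]; print(n,'28',p,(p-o)@Rm)
g=lambda u,v,z:at(i,225+u/4,110+v/4,z).round(4)
for n,u,v,z in(('t1',100,210,.044),('t2',510,231,.044),('c1',297,246,.06),('c2',689,237,.06)): print(n,g(u,v,z))
print('gate',g(215,53,.05),g(640,55,.05)); print('posts base',g(205,82,0),g(645,88,0),'rail',g(0,80,0),g(800,92,0))
for n,q in(('core1win',[(258,230),(327,218),(343,280),(268,287)]),('core2win',[(652,215),(727,220),(722,277),(649,270)])): print(n,[g(u,v,.06)[:2].tolist() for u,v in q])
d=lambda u,v,z=.01:at(i,u,v,z).round(3)[:2]
print('dish',d(216,226),'driver',d(365,235),d(418,271),'meter',d(445,187,.04),d(468,184,.04),d(479,235,.04),d(456,238,.04))
```

```text
P [[0.5642 0.4198]
 [0.585  0.2967]
 [0.3891 0.2631]
 [0.3689 0.3823]] origin [0.44137623 0.33415081] yaw 10.110432549551719 res [[0.0002, -0.0008], [0.0011, 0.0003], [0.0001, -0.0012], [-0.0014, 0.0017]]
knob top by pointer [0.43867649 0.32740511 0.078     ]
peg top px [176. 125.] peg bottom [210. 145.] knobtop [194. 339.]
dot62 [0.50460779 0.32299597] [ 0.06029146 -0.02208167]
dot62 28 [0.51101927 0.3352584 ] [ 0.06875599 -0.01113517]
tail62 [0.5530921  0.35107997] [ 0.1129529 -0.002945 ]
tail62 28 [0.56094688 0.36417842] [0.12298509 0.00857117]
t1 [0.5214 0.0862 0.044 ]
t2 [ 0.5068 -0.2285  0.044 ]
c1 [ 0.4915 -0.065   0.06  ]
c2 [ 0.4997 -0.3628  0.06  ]
gate [ 0.6439 -0.0007  0.05  ] [ 0.6448 -0.3303  0.05  ]
posts base [0.6353 0.0109 0.    ] [ 0.6328 -0.3443  0.    ] rail [0.6354 0.1744 0.    ] [ 0.6301 -0.4699 -0.    ]
core1win [[0.5036, -0.0355], [0.5131, -0.0876], [0.4656, -0.0998], [0.46, -0.0433]]
core2win [[0.5166, -0.3349], [0.513, -0.3921], [0.4691, -0.3871], [0.4742, -0.3318]]
dish [0.329 0.191] driver [ 0.301 -0.269] [ 0.192 -0.431] meter [ 0.448 -0.514] [ 0.458 -0.585] [ 0.302 -0.611] [ 0.293 -0.541]
```

```bash
cat > go.py <<'E'
# usage: go.py x y z yaw : shares needed (at current yaw for tx,ty,tz), spin shares
import sys; from h import *
o=env.get_obs(); M=R.from_euler('xyz',o['tool_rot'],degrees=True).as_matrix()
x,y,z,w=map(float,sys.argv[1:5]); d=M.T@(np.array([x,y,z])-o['tool_pos'])/.05
s=-((w-o['tool_rot'][2]+180)%360-180)/4
print('t',round(o['time_s'],2),'pos',o['tool_pos'].round(4),'rot',o['tool_rot'].round(1),'j7',o['qpos'][6].round(1),'F',o['force'].round(1),'w',o['grip_width'].round(4))
print('tx ty tz',d.round(2),'spin',round(s,2))
E
python3 go.py 0.4414 0.3342 0.2 160
python3 - <<'E'
from h import *
i=cams.camera_info('top')
for h in(0,.03,.05,.06,.08,.1): print(h,((proj(i,[.642,.006,h])-[225,110])*4).round())
E
```

```text
0 [211.  74.]
0.03 [208.  63.]
0.05 [206.  55.]
0.06 [205.  51.]
0.08 [203.  43.]
0.1 [201.  35.]Traceback (most recent call last):
  File "go.py", line 6, in <module>
    print('t',round(o['time_s'],2),'pos',o['tool_pos'].round(4),'rot',o['tool_rot'].round(1),'j7',o['qpos'][6].round(1),'F',o['force'].round(1),'w',o['grip_width'].round(4))
                                                                                                                                                    ^^^^^^^^^^^^^^^^^^^^^
AttributeError: 'float' object has no attribute 'round'
```

```bash
sed -i "s/o\['grip_width'\].round(4)/round(o['grip_width'],4)/" go.py; python3 go.py 0.4414 0.3342 0.2 160
```

```text
t 0.1 pos [0.2232 0.6099 0.2032] rot [-179.9    0.   159.9] j7 -3.3 F [ 0.4  0.6 -0.4] w 0.0871
tx ty tz [-5.99 -3.68  0.07] spin -0.02
```

```bash
python3 -m pendant '[{"tx":-0.75,"ty":-0.46},{"tx":-0.75,"ty":-0.46},{"tx":-0.75,"ty":-0.46},{"tx":-0.75,"ty":-0.46},{"tx":-0.75,"ty":-0.46},{"tx":-0.75,"ty":-0.46},{"tx":-0.75,"ty":-0.46},{"tx":-0.74,"ty":-0.46},{},{}]' 45; python3 go.py 0.4414 0.3342 0.15 160
python3 - <<'E'
from h import *
i,_=snap('wrist','w1.png')
for p in([.4414,.3342,.078],[.4414,.3342,.012],[.5517,.3538,.062]): print(proj(i,p))
E
```

```text
t 0.1 pos [0.2232 0.6099 0.2032] rot [-179.9    0.   159.9] j7 -3.3 F [ 0.4  0.6 -0.4] w 0.0871
tx ty tz [-5.99 -3.68  1.07] spin -0.02
[160.6055257  437.70101324]
[180.18261475 395.18260056]
[219.89248072 483.23468098]invalid input at $[0]: expected keys tx, ty, tz, spin, claw
```

View pics/w1.png

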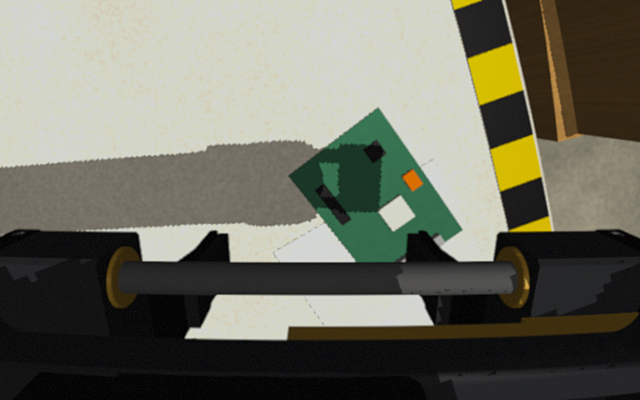

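The move was refused because every row needs all its keys. The wrist picture shows only the circuit board and the finger bar at row 275.

```bash
python3 -m pendant '[{"tx":-0.75,"ty":-0.46,"tz":0,"spin":0,"claw":0},{"tx":-0.75,"ty":-0.46,"tz":0,"spin":0,"claw":0},{"tx":-0.75,"ty":-0.46,"tz":0,"spin":0,"claw":0},{"tx":-0.75,"ty":-0.46,"tz":0,"spin":0,"claw":0},{"tx":-0.75,"ty":-0.46,"tz":0,"spin":0,"claw":0},{"tx":-0.75,"ty":-0.46,"tz":0,"spin":0,"claw":0},{"tx":-0.75,"ty":-0.46,"tz":0,"spin":0,"claw":0},{"tx":-0.74,"ty":-0.46,"tz":0,"spin":0,"claw":0},{"tx":0,"ty":0,"tz":0,"spin":0,"claw":0}]' 45; python3 go.py 0.4414 0.3342 0.15 160
python3 - <<'E'
from h import *
i,_=snap('wrist','w2.png')
for p in([.4414,.3342,.078],[.4414,.3342,.012],[.5517,.3538,.062]): print(proj(i,p))
E
```

```text
time_s: 1.27
tool_pos: [0.4443, 0.3304, 0.2041]
tool_rot: [-179.9, 0.1, 159.5]
force: [-0.0, 0.3, 0.6]
grip_width: 0.0869
grasp_force: 0.0
t 1.27 pos [0.4443 0.3304 0.2041] rot [-1.799e+02  1.000e-01  1.595e+02] j7 30.8 F [-0.   0.3  0.6] w 0.0869
tx ty tz [0.08 0.05 1.08] spin -0.13
[321.93776467 180.42954702]
[321.21824927 167.46444715]
[378.44240085 271.49168712]
```

View pics/w2.png

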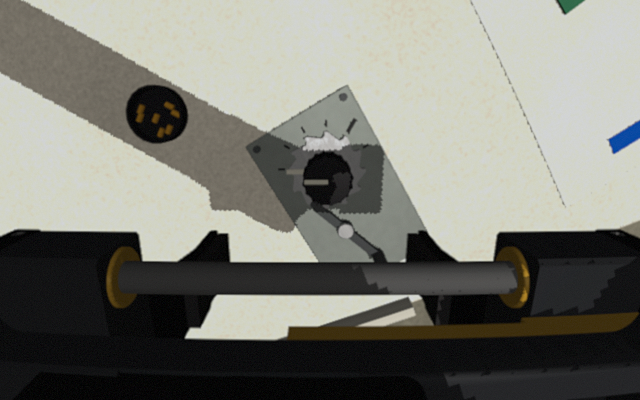

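The wrist picture shows the knob's top centred at (328,180), where I predicted (322,180). The pivot bolt is at (346,231), and the pawl tail with the peg runs to about (380,258).

```bash
python3 - <<'E'
from h import *
i=cams.camera_info('wrist'); print(at(i,328,180,.078), at(i,346,231,.028))
E
python3 -m pendant '[{"tx":0,"ty":0,"tz":0.2,"spin":-1,"claw":0},{"tx":0,"ty":0,"tz":0,"spin":-1,"claw":0},{"tx":0,"ty":0,"tz":0,"spin":-1,"claw":0},{"tx":0,"ty":0,"tz":0,"spin":-1,"claw":0},{"tx":0,"ty":0,"tz":0,"spin":-1,"claw":0},{"tx":0,"ty":0,"tz":0,"spin":-1,"claw":0},{"tx":0,"ty":0,"tz":0,"spin":-1,"claw":0},{"tx":0,"ty":0,"tz":0,"spin":-1,"claw":0},{"tx":0,"ty":0,"tz":0,"spin":-1,"claw":0},{"tx":0,"ty":0,"tz":0,"spin":-1,"claw":0}]'
python3 go.py 0.4405 0.331 0.057 160
```

```text
[0.44082102 0.34212325 0.078     ] [0.51006381 0.33900985 0.028     ]
time_s: 2.58
tool_pos: [0.44, 0.3363, 0.1939]
tool_rot: [180.0, -0.0, -159.8]
force: [-0.1, 0.3, -0.1]
grip_width: 0.087
grasp_force: 0.0
t 2.58 pos [0.44   0.3363 0.1939] rot [ 180.    -0.  -159.8] j7 70.7 F [-0.1  0.3 -0.1] w 0.087
tx ty tz [ 0.03 -0.1   2.74] spin 10.05
```

Run:
```python
from h import *
i,im=snap('wrist','w3.png')
print(env.get_obs()['tool_pos'],[proj(i,p).round(1).tolist() for p in([.4414,.3342,.078],[.511,.335,.028],[.5517,.3538,.062])])
cv2.imwrite('pics/w3c.png',cv2.resize(im[100:300,200:440,::-1],None,fx=3,fy=3))
```

```text
[0.44005616 0.33627413 0.19389632] [[316.2, 189.6], [294.1, 239.7], [296.5, 294.6]]
```

View pics/w3c.png

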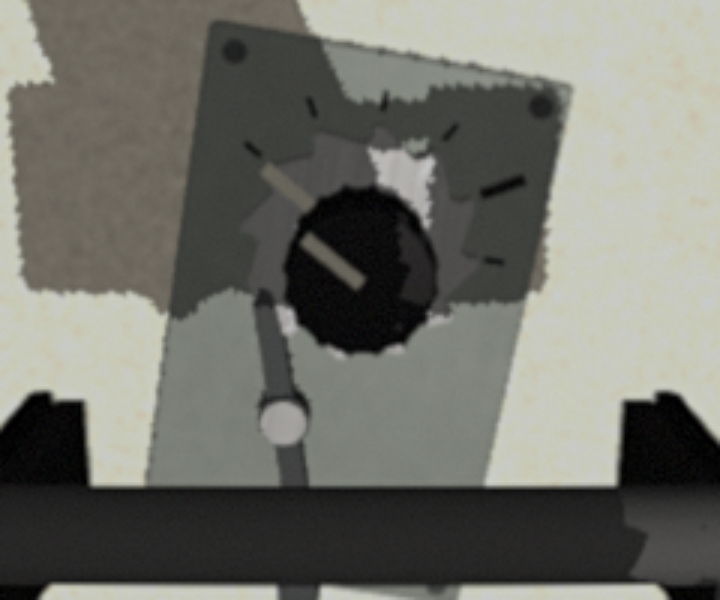

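The crop puts the knob's centre at (320.7,190) and the pivot bolt at (294.3,240.7) in full-image pixels. The pointer stands about one mark before the first tooth and the long mark is at (503,187) in the crop.

```bash
python3 - <<'E'
from h import *
i=cams.camera_info('wrist'); k=at(i,320.7,190,.078);p=at(i,294.3,240.7,.028);print(k,p)
P=np.array([at(i,200+u/3,100+v/3,.012) for u,v in((211,20),(572,88))]);print(P)
E
python3 go.py 0.4413 0.336 0.057 160
```

```text
[0.4404482  0.33791497 0.078     ] [0.51205095 0.33565803 0.028     ]
[[0.3924814  0.26727563 0.012     ]
 [0.37139927 0.3883525  0.012     ]]
t 2.62 pos [0.4401 0.3363 0.1939] rot [ 180.    -0.  -159.7] j7 70.8 F [ 0.1 -0.5 -0.9] w 0.0868
tx ty tz [-0.02 -0.02  2.74] spin 10.08
```

```bash
python3 -m pendant '[{"tx":-0.02,"ty":-0.02,"tz":0.6,"spin":0,"claw":0},{"tx":0,"ty":0,"tz":0.6,"spin":0,"claw":0},{"tx":0,"ty":0,"tz":0.6,"spin":0,"claw":0},{"tx":0,"ty":0,"tz":0.6,"spin":0,"claw":0},{"tx":0,"ty":0,"tz":0.34,"spin":0,"claw":0},{"tx":0,"ty":0,"tz":0,"spin":0,"claw":0},{"tx":0,"ty":0,"tz":0,"spin":0,"claw":0}]'
python3 -m pendant '[{"tx":0,"ty":0,"tz":0,"spin":0,"claw":1},{"tx":0,"ty":0,"tz":0,"spin":0,"claw":1},{"tx":0,"ty":0,"tz":0,"spin":0,"claw":1},{"tx":0,"ty":0,"tz":0,"spin":0,"claw":1},{"tx":0,"ty":0,"tz":0,"spin":0,"claw":1},{"tx":0,"ty":0,"tz":0,"spin":0,"claw":1},{"tx":0,"ty":0,"tz":0,"spin":0,"claw":1},{"tx":0,"ty":0,"tz":0,"spin":0,"claw":1}]' 45
```

```text
time_s: 3.5
tool_pos: [0.4433, 0.335, 0.0583]
tool_rot: [180.0, 0.1, -160.1]
force: [-0.3, -0.4, -0.2]
grip_width: 0.0873
grasp_force: 0.0
time_s: 4.5
tool_pos: [0.4411, 0.3389, 0.0574]
tool_rot: [179.7, 0.1, -159.9]
force: [-2.2, 8.4, -2.8]
grip_width: 0.0409
grasp_force: 45.0
```

```bash
python3 -m pendant '[{"tx":0,"ty":0.07,"tz":0,"spin":0,"claw":1},{"tx":0,"ty":0,"tz":0,"spin":0,"claw":1},{"tx":0,"ty":0,"tz":0,"spin":0,"claw":1}]'
python3 -m pendant '[{"tx":0,"ty":0,"tz":0,"spin":1,"claw":1},{"tx":0,"ty":0,"tz":0,"spin":1,"claw":1},{"tx":0,"ty":0,"tz":0,"spin":1,"claw":1},{"tx":0,"ty":0,"tz":0,"spin":1,"claw":1},{"tx":0,"ty":0,"tz":0,"spin":1,"claw":1},{"tx":0,"ty":0,"tz":0,"spin":1,"claw":1},{"tx":0,"ty":0,"tz":0,"spin":1,"claw":1},{"tx":0,"ty":0,"tz":0,"spin":1,"claw":1}]'
```

```text
time_s: 4.88
tool_pos: [0.441, 0.3389, 0.0573]
tool_rot: [179.9, 0.0, -160.1]
force: [-1.6, 5.3, -1.1]
grip_width: 0.0411
grasp_force: 45.0
time_s: 5.88
tool_pos: [0.441, 0.3404, 0.0574]
tool_rot: [179.8, -0.0, 167.9]
force: [0.4, 9.2, -3.4]
grip_width: 0.0408
grasp_force: 45.0
```

```bash
python3 -m pendant '[{"tx":0,"ty":0.07,"tz":0,"spin":1,"claw":1},{"tx":0,"ty":0,"tz":0,"spin":1,"claw":1},{"tx":0,"ty":0,"tz":0,"spin":1,"claw":1},{"tx":0,"ty":0,"tz":0,"spin":1,"claw":1},{"tx":0,"ty":0,"tz":0,"spin":1,"claw":1},{"tx":0,"ty":0,"tz":0,"spin":1,"claw":1},{"tx":0,"ty":0,"tz":0,"spin":1,"claw":1},{"tx":0,"ty":0,"tz":0,"spin":1,"claw":1}]'
python3 -m pendant '[{"tx":0,"ty":0,"tz":0,"spin":1,"claw":1},{"tx":0,"ty":0,"tz":0,"spin":1,"claw":1},{"tx":0,"ty":0,"tz":0,"spin":1,"claw":1},{"tx":0,"ty":0,"tz":0,"spin":1,"claw":1},{"tx":0,"ty":0,"tz":0,"spin":1,"claw":1},{"tx":0,"ty":0,"tz":0,"spin":1,"claw":1},{"tx":0,"ty":0,"tz":0,"spin":1,"claw":1},{"tx":0,"ty":0,"tz":0,"spin":1,"claw":1}]'
```

```text
time_s: 6.88
tool_pos: [0.4417, 0.342, 0.0573]
tool_rot: [179.9, -0.1, 135.8]
force: [-1.0, 5.5, -1.2]
grip_width: 0.0408
grasp_force: 45.0
time_s: 7.88
tool_pos: [0.443, 0.3427, 0.0574]
tool_rot: [179.8, -0.1, 103.9]
force: [2.3, 6.8, -4.0]
grip_width: 0.0409
grasp_force: 45.0
```

Run:
```python
from h import *
o=env.get_obs();print(o['wrist_torque'],o['force'],o['qpos'])
```

```text
[ 1.51449927 -0.34554712  0.19130686] [ 2.34317644  6.82969177 -4.01813793] [-55.60654197  14.40680475  17.25320838 106.6109837   -4.97166906
  59.47588235 -22.50163087]
```

```bash
python3 -m pendant '[{"tx":0,"ty":0,"tz":0,"spin":1,"claw":1},{"tx":0,"ty":0,"tz":0,"spin":1,"claw":1},{"tx":0,"ty":0,"tz":0,"spin":1,"claw":1},{"tx":0,"ty":0,"tz":0,"spin":1,"claw":1},{"tx":0,"ty":0,"tz":0,"spin":1,"claw":1},{"tx":0,"ty":0,"tz":0,"spin":1,"claw":1},{"tx":0,"ty":0,"tz":0,"spin":1,"claw":1},{"tx":0,"ty":0,"tz":0,"spin":0.3,"claw":1},{"tx":0,"ty":0,"tz":0,"spin":0,"claw":1},{"tx":0,"ty":0,"tz":0,"spin":0,"claw":1}]'
python3 -m pendant '[{"tx":0,"ty":0,"tz":0,"spin":0,"claw":0},{"tx":0,"ty":0,"tz":0,"spin":0,"claw":0},{"tx":0,"ty":0,"tz":0,"spin":0,"claw":0},{"tx":0,"ty":0,"tz":0,"spin":0,"claw":0},{"tx":0,"ty":0,"tz":0,"spin":0,"claw":0},{"tx":0,"ty":0,"tz":0,"spin":0,"claw":0}]'
python3 -m pendant '[{"tx":0,"ty":0,"tz":-0.5,"spin":0,"claw":0},{"tx":0,"ty":0,"tz":-0.7,"spin":0,"claw":0},{"tx":0,"ty":0,"tz":-0.7,"spin":0,"claw":0},{"tx":0,"ty":0,"tz":-0.7,"spin":0,"claw":0},{"tx":0,"ty":0,"tz":0,"spin":0,"claw":0},{"tx":0,"ty":0,"tz":0,"spin":0,"claw":0}]'
python3 - <<'E'
from h import *
i,im=snap('wrist','w4.png')
i,im=snap('top','top1.png')
a=cv2.imread('pics/w4.png')[60:300,150:450];b=cv2.imread('pics/top1.png')[105:225,130:430]
cv2.imwrite('pics/m1.png',np.vstack([cv2.resize(a,None,fx=1.3,fy=1.3)[:,:390],cv2.resize(b,(600,240))[:,:390]][:1]))
m=np.zeros((600,700,3),np.uint8);m[:340,:425]=cv2.resize(a,(425,340));m[340:580,:600]=cv2.resize(b,(600,240));cv2.imwrite('pics/m1.png',m)
E
```

```text
time_s: 9.12
tool_pos: [0.4436, 0.3399, 0.0576]
tool_rot: [179.9, -0.0, 74.7]
force: [4.8, -1.4, 2.7]
grip_width: 0.0409
grasp_force: 45.0
time_s: 9.88
tool_pos: [0.4421, 0.3409, 0.0571]
tool_rot: [-180.0, 0.0, 74.7]
force: [0.2, 0.5, -0.5]
grip_width: 0.0854
grasp_force: 0.0
time_s: 10.62
tool_pos: [0.4419, 0.3406, 0.1866]
tool_rot: [-180.0, 0.0, 74.7]
force: [-0.1, 0.1, -0.5]
grip_width: 0.087
grasp_force: 0.0
```

View pics/m1.png

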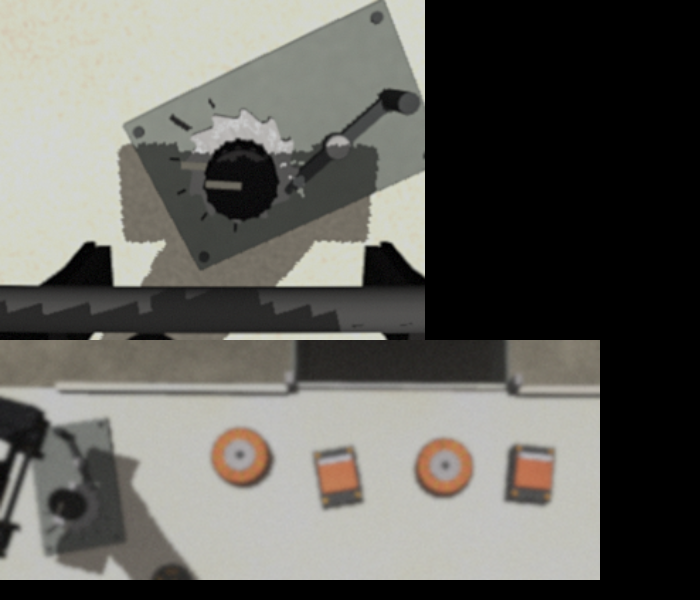

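The wrist crop shows the pointer bar at (182,165), level with the third mark at (175,160). The long mark is at (180,122), so one more tooth is needed. The gate looks low in the top view.

```bash
python3 -m pendant '[{"tx":0,"ty":0,"tz":0.65,"spin":0,"claw":0},{"tx":0,"ty":0,"tz":0.65,"spin":0,"claw":0},{"tx":0,"ty":0,"tz":0.65,"spin":0,"claw":0},{"tx":0,"ty":0,"tz":0.63,"spin":0,"claw":0},{"tx":0,"ty":0,"tz":0,"spin":0,"claw":1},{"tx":0,"ty":0,"tz":0,"spin":0,"claw":1},{"tx":0,"ty":0,"tz":0,"spin":0,"claw":1},{"tx":0,"ty":0,"tz":0,"spin":0,"claw":1},{"tx":0,"ty":0,"tz":0,"spin":0,"claw":1},{"tx":0,"ty":0,"tz":0,"spin":0,"claw":1}]' 55
python3 -m pendant '[{"tx":0,"ty":0,"tz":0,"spin":0,"claw":1},{"tx":0,"ty":0,"tz":0,"spin":1,"claw":1},{"tx":0,"ty":0,"tz":0,"spin":1,"claw":1},{"tx":0,"ty":0,"tz":0,"spin":1,"claw":1},{"tx":0,"ty":0,"tz":0,"spin":1,"claw":1},{"tx":0,"ty":0,"tz":0,"spin":1,"claw":1},{"tx":0,"ty":0,"tz":0,"spin":1,"claw":1},{"tx":0,"ty":0,"tz":0,"spin":1,"claw":1},{"tx":0,"ty":0,"tz":0,"spin":1,"claw":1},{"tx":0,"ty":0,"tz":0,"spin":1,"claw":1}]'
python3 -m pendant '[{"tx":0,"ty":0,"tz":0,"spin":1,"claw":1},{"tx":0,"ty":0,"tz":0,"spin":0.2,"claw":1},{"tx":0,"ty":0,"tz":0,"spin":0,"claw":1},{"tx":0,"ty":0,"tz":0,"spin":0,"claw":1}]'
```

```text
time_s: 11.98
tool_pos: [0.4431, 0.3408, 0.0601]
tool_rot: [180.0, -0.1, 74.7]
force: [-0.8, -2.0, 3.0]
grip_width: 0.0349
grasp_force: 0.7
time_s: 13.22
tool_pos: [0.4436, 0.342, 0.06]
tool_rot: [-180.0, -0.2, 38.6]
force: [0.5, 0.1, 6.5]
grip_width: 0.0003
grasp_force: 3.1
time_s: 13.72
tool_pos: [0.4436, 0.342, 0.06]
tool_rot: [-179.9, -0.2, 33.9]
force: [-0.9, -0.1, 5.8]
grip_width: 0.0009
grasp_force: 3.0
```

```bash
python3 -m pendant '[{"tx":0,"ty":0,"tz":0,"spin":0,"claw":0},{"tx":0,"ty":0,"tz":0,"spin":0,"claw":0},{"tx":0,"ty":0,"tz":0,"spin":0,"claw":0},{"tx":0,"ty":0,"tz":0,"spin":0,"claw":0},{"tx":0,"ty":0,"tz":0,"spin":0,"claw":0},{"tx":0,"ty":0,"tz":-0.5,"spin":0,"claw":0},{"tx":0,"ty":0,"tz":-0.7,"spin":0,"claw":0},{"tx":0,"ty":0,"tz":-0.7,"spin":0,"claw":0},{"tx":0,"ty":0,"tz":-0.7,"spin":0,"claw":0},{"tx":0,"ty":0,"tz":0,"spin":0,"claw":0}]'
python3 -m pendant '[{"tx":0,"ty":0,"tz":0,"spin":0,"claw":0},{"tx":0,"ty":0,"tz":0,"spin":0,"claw":0}]'
python3 - <<'E'
from h import *
i,im=snap('wrist','w5.png')
i,im=snap('top','top2.png')
a=cv2.imread('pics/w5.png')[60:300,150:450];b=cv2.imread('pics/top2.png')[105:225,130:430]
m=np.zeros((600,600,3),np.uint8);m[:340,:425]=cv2.resize(a,(425,340));m[340:580,:600]=cv2.resize(b,(600,240));cv2.imwrite('pics/m2.png',m)
E
```

```text
time_s: 14.98
tool_pos: [0.4437, 0.3421, 0.1915]
tool_rot: [-179.9, -0.3, 33.9]
force: [-0.2, 1.3, 0.3]
grip_width: 0.0854
grasp_force: 0.0
time_s: 15.22
tool_pos: [0.4414, 0.3403, 0.1868]
tool_rot: [180.0, 0.1, 33.9]
force: [-0.7, -0.4, -0.3]
grip_width: 0.0868
grasp_force: 0.0
```

View pics/m2.png

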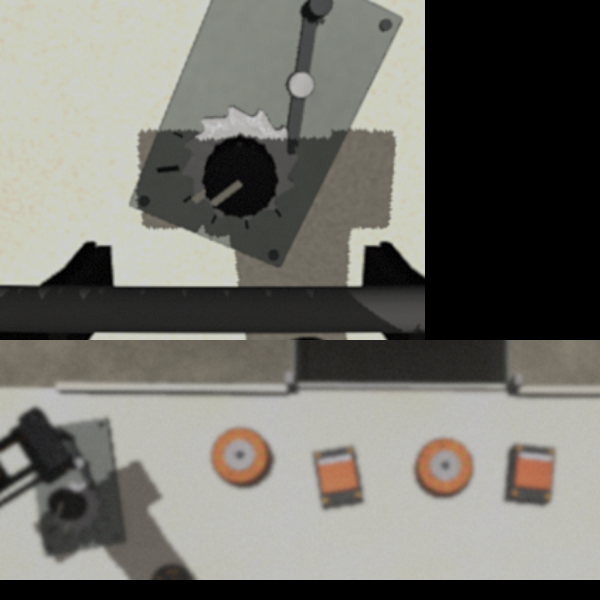

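The crop shows the pointer still at the third mark: bar at (205,195), long mark at (168,168). The fingers closed to zero without holding the knob. I'll retry, closing in steps.

```bash
python3 - <<'E'
from h import *
i=cams.camera_info('wrist');o=env.get_obs();print(proj(i,np.r_[o['tool_pos'][:2],.078]),at(i,318,186,.078),o['tool_pos'],o['qpos'].round(1))
E
python3 -m pendant '[{"tx":0,"ty":0,"tz":0.65,"spin":0,"claw":0},{"tx":0,"ty":0,"tz":0.65,"spin":0,"claw":0},{"tx":0,"ty":0,"tz":0.65,"spin":0,"claw":0},{"tx":0,"ty":0,"tz":0.68,"spin":0,"claw":0},{"tx":0,"ty":0,"tz":0,"spin":0,"claw":0},{"tx":0,"ty":0,"tz":0,"spin":0,"claw":0},{"tx":0,"ty":0,"tz":0,"spin":0,"claw":0}]' 45
python3 -m pendant '[{"tx":0,"ty":0,"tz":0,"spin":0,"claw":0.45},{"tx":0,"ty":0,"tz":0,"spin":0,"claw":0.45},{"tx":0,"ty":0,"tz":0,"spin":0,"claw":0.45},{"tx":0,"ty":0,"tz":0,"spin":0,"claw":0.45},{"tx":0,"ty":0,"tz":0,"spin":0,"claw":0.45}]'
python3 -m pendant '[{"tx":0,"ty":0,"tz":0,"spin":0,"claw":1},{"tx":0,"ty":0,"tz":0,"spin":0,"claw":1},{"tx":0,"ty":0,"tz":0,"spin":0,"claw":1}]'
```

```text
[315.82885644 189.31000633] [0.44507603 0.34050342 0.078     ] [0.44169807 0.34042774 0.18704168] [-65.3   8.   27.5  98.7  -3.8  74.4 -93.1]
time_s: 16.2
tool_pos: [0.4433, 0.3417, 0.0584]
tool_rot: [-180.0, -0.2, 33.9]
force: [0.7, 0.4, 1.0]
grip_width: 0.0871
grasp_force: 0.0
time_s: 16.82
tool_pos: [0.4422, 0.3408, 0.0566]
tool_rot: [180.0, 0.0, 33.9]
force: [0.0, -0.6, -0.2]
grip_width: 0.0502
grasp_force: 0.0
time_s: 17.2
tool_pos: [0.443, 0.3396, 0.0566]
tool_rot: [179.9, 0.0, 33.8]
force: [1.6, -3.1, 0.5]
grip_width: 0.0415
grasp_force: 45.0
```

```bash
python3 -m pendant '[{"tx":0,"ty":0,"tz":0,"spin":1,"claw":1},{"tx":0,"ty":0,"tz":0,"spin":1,"claw":1},{"tx":0,"ty":0,"tz":0,"spin":1,"claw":1},{"tx":0,"ty":0,"tz":0,"spin":1,"claw":1},{"tx":0,"ty":0,"tz":0,"spin":1,"claw":1}]'
python3 -m pendant '[{"tx":0,"ty":0,"tz":0,"spin":1,"claw":1},{"tx":0,"ty":0,"tz":0,"spin":1,"claw":1},{"tx":0,"ty":0,"tz":0,"spin":1,"claw":1},{"tx":0,"ty":0,"tz":0,"spin":1,"claw":1},{"tx":0,"ty":0,"tz":0,"spin":1,"claw":1},{"tx":0,"ty":0,"tz":0,"spin":0.5,"claw":1},{"tx":0,"ty":0,"tz":0,"spin":0,"claw":1},{"tx":0,"ty":0,"tz":0,"spin":0,"claw":1},{"tx":0,"ty":0,"tz":0,"spin":0,"claw":1}]'
python3 -m pendant '[{"tx":0,"ty":0,"tz":0,"spin":0,"claw":0},{"tx":0,"ty":0,"tz":0,"spin":0,"claw":0},{"tx":0,"ty":0,"tz":0,"spin":0,"claw":0},{"tx":0,"ty":0,"tz":0,"spin":0,"claw":0},{"tx":0,"ty":0,"tz":0,"spin":0,"claw":0},{"tx":0,"ty":0,"tz":-0.5,"spin":0,"claw":0},{"tx":0,"ty":0,"tz":-0.7,"spin":0,"claw":0},{"tx":0,"ty":0,"tz":-0.7,"spin":0,"claw":0},{"tx":0,"ty":0,"tz":-0.7,"spin":0,"claw":0},{"tx":0,"ty":0,"tz":0,"spin":0,"claw":0}]'
python3 - <<'E'
from h import *
i,im=snap('wrist','w6.png')
i,im=snap('top','top3.png')
a=cv2.imread('pics/w6.png')[60:300,150:450];b=cv2.imread('pics/top3.png')[105:225,130:430]
m=np.zeros((600,600,3),np.uint8);m[:340,:425]=cv2.resize(a,(425,340));m[340:580,:600]=cv2.resize(b,(600,240));cv2.imwrite('pics/m3.png',m)
E
```

```text
time_s: 17.82
tool_pos: [0.4429, 0.34, 0.0566]
tool_rot: [179.9, -0.0, 13.8]
force: [2.5, -2.9, -1.1]
grip_width: 0.0413
grasp_force: 45.0
time_s: 18.95
tool_pos: [0.4428, 0.3403, 0.0567]
tool_rot: [180.0, -0.1, -8.1]
force: [3.1, -3.8, -1.3]
grip_width: 0.0415
grasp_force: 45.0
time_s: 20.2
tool_pos: [0.4439, 0.3421, 0.1898]
tool_rot: [-179.7, -0.2, -8.1]
force: [-0.6, -0.6, 0.3]
grip_width: 0.087
grasp_force: 0.0
```

View pics/m3.png

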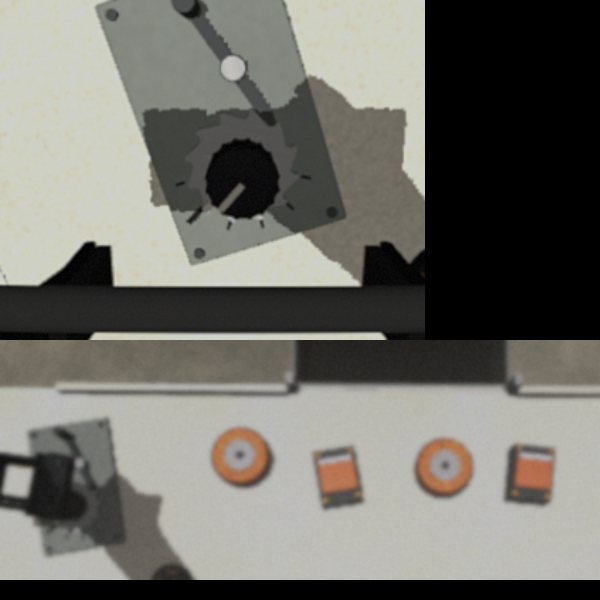

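The wrist crop shows the pointer at (230,197) aimed at the long mark (195,212), and the top view shows the gate gone from the opening. Next is core1.

```bash
python3 -m pendant '[{"tx":0,"ty":0,"tz":0,"spin":-1,"claw":0.6},{"tx":0,"ty":0,"tz":0,"spin":-1,"claw":0.6},{"tx":0,"ty":0.9,"tz":0,"spin":0,"claw":0.6},{"tx":0,"ty":0.9,"tz":0,"spin":0,"claw":0.6},{"tx":0,"ty":0.9,"tz":0,"spin":0,"claw":0.6},{"tx":0,"ty":0.9,"tz":0,"spin":0,"claw":0.6},{"tx":0,"ty":0.9,"tz":0,"spin":0,"claw":0.6},{"tx":0,"ty":0.9,"tz":0,"spin":0,"claw":0.6},{"tx":0,"ty":0.9,"tz":0,"spin":0,"claw":0.6},{"tx":0,"ty":0.9,"tz":0,"spin":0,"claw":0.6}]' 30
python3 -m pendant '[{"tx":0,"ty":0.9,"tz":0,"spin":0,"claw":0.6},{"tx":0,"ty":0,"tz":0,"spin":0,"claw":0.6},{"tx":0,"ty":0,"tz":0,"spin":0,"claw":0.6},{"tx":0,"ty":0,"tz":0,"spin":0,"claw":0.6}]'
python3 go.py .425 -.07 .03 0
python3 - <<'E'
from h import *
i,im=snap('top','top4.png')
def orange(im):
    h=cv2.cvtColor(im,cv2.COLOR_RGB2HSV); m=cv2.inRange(h,(3,110,90),(18,255,255))
    n,_,s,c=cv2.connectedComponentsWithStats(m)
    for k in range(1,n):
        if s[k,4]>80: print(s[k].tolist(),c[k].round(1),at(i,*c[k],.05).round(4)[:2])
orange(im)
E
```

```text
time_s: 21.55
tool_pos: [0.4405, -0.0205, 0.1854]
tool_rot: [180.0, 0.1, -0.1]
force: [0.5, 0.2, 0.5]
grip_width: 0.0349
grasp_force: 0.0
time_s: 22.05
tool_pos: [0.4413, -0.0628, 0.1862]
tool_rot: [180.0, 0.1, 0.0]
force: [0.4, -0.4, -0.5]
grip_width: 0.0347
grasp_force: 0.0
t 22.05 pos [ 0.4413 -0.0628  0.1862] rot [1.8e+02 1.0e-01 0.0e+00] j7 -95.4 F [ 0.4 -0.4 -0.5] w 0.0347
tx ty tz [-0.32  0.14  3.12] spin 0.01
[237, 150, 26, 27, 267] [247.3 162.5] [0.5202 0.0935]
[338, 155, 28, 27, 370] [351.1 168.5] [ 0.5033 -0.2236]
[387, 164, 19, 16, 247] [395.9 171.8] [ 0.4935 -0.3609]
```

```bash
python3 -m pendant '[{"tx":-0.32,"ty":0.1,"tz":0.6,"spin":0,"claw":0.6},{"tx":0,"ty":0,"tz":0.7,"spin":0,"claw":0.6},{"tx":0,"ty":0,"tz":0.7,"spin":0,"claw":0.6},{"tx":0,"ty":0,"tz":0.7,"spin":0,"claw":0.6},{"tx":0,"ty":0,"tz":0.4,"spin":0,"claw":0.6},{"tx":0,"ty":0,"tz":0,"spin":0,"claw":0.6},{"tx":0,"ty":0,"tz":0,"spin":0,"claw":0.6}]'
python3 -m pendant '[{"tx":0.25,"ty":0,"tz":0,"spin":0,"claw":0.6},{"tx":0.25,"ty":0,"tz":0,"spin":0,"claw":0.6},{"tx":0.25,"ty":0,"tz":0,"spin":0,"claw":0.6},{"tx":0.25,"ty":0,"tz":0,"spin":0,"claw":0.6},{"tx":0.25,"ty":0,"tz":0,"spin":0,"claw":0.6},{"tx":0.25,"ty":0,"tz":0,"spin":0,"claw":0.6}]'
python3 -m pendant '[{"tx":0.25,"ty":0,"tz":0,"spin":0,"claw":0.6},{"tx":0.25,"ty":0,"tz":0,"spin":0,"claw":0.6},{"tx":0.25,"ty":0,"tz":0,"spin":0,"claw":0.6},{"tx":0.25,"ty":0,"tz":0,"spin":0,"claw":0.6},{"tx":0.25,"ty":0,"tz":0,"spin":0,"claw":0.6}]'
```

```text
time_s: 22.98
tool_pos: [0.4262, -0.0688, 0.0323]
tool_rot: [180.0, -0.0, -0.0]
force: [0.6, 1.1, 0.6]
grip_width: 0.0347
grasp_force: 0.0
time_s: 23.72
tool_pos: [0.4933, -0.0679, 0.0307]
tool_rot: [-179.7, 0.9, -0.0]
force: [-17.2, 0.4, 11.3]
grip_width: 0.035
grasp_force: 8.8
time_s: 24.35
tool_pos: [0.5578, -0.0686, 0.0309]
tool_rot: [-179.8, 0.7, -0.1]
force: [-12.2, -0.3, 2.9]
grip_width: 0.0348
grasp_force: 6.1
```

```bash
python3 -m pendant '[{"tx":0.25,"ty":0,"tz":0,"spin":0,"claw":0.6},{"tx":0.25,"ty":0,"tz":0,"spin":0,"claw":0.6},{"tx":0.25,"ty":0,"tz":0,"spin":0,"claw":0.6},{"tx":0.25,"ty":0,"tz":0,"spin":0,"claw":0.6}]'
python3 -m pendant '[{"tx":0.25,"ty":0,"tz":0,"spin":0,"claw":0.6},{"tx":0.25,"ty":0,"tz":0,"spin":0,"claw":0.6},{"tx":0.25,"ty":0,"tz":0,"spin":0,"claw":0.6},{"tx":0,"ty":0,"tz":0,"spin":0,"claw":0.6},{"tx":0,"ty":0,"tz":0,"spin":0,"claw":0.6}]'
```

```text
time_s: 24.85
tool_pos: [0.606, -0.0698, 0.0338]
tool_rot: [-179.8, 0.9, -0.1]
force: [-21.5, 1.2, 29.5]
grip_width: 0.0348
grasp_force: 25.3
time_s: 25.48
tool_pos: [0.6497, -0.069, 0.0314]
tool_rot: [-180.0, 0.1, -0.1]
force: [-0.7, -0.4, -0.3]
grip_width: 0.0349
grasp_force: 0.0
```

```bash
python3 -m pendant '[{"tx":0,"ty":0,"tz":-0.7,"spin":0,"claw":0.6},{"tx":0,"ty":0,"tz":-0.7,"spin":0,"claw":0.6},{"tx":-0.7,"ty":0.5,"tz":-0.2,"spin":0,"claw":0.6},{"tx":-0.72,"ty":0.53,"tz":0,"spin":0,"claw":0.6},{"tx":-0.72,"ty":0.53,"tz":0,"spin":0,"claw":0.6},{"tx":-0.72,"ty":0.53,"tz":0,"spin":0,"claw":0.6},{"tx":-0.72,"ty":0.53,"tz":0,"spin":0,"claw":0.6},{"tx":-0.72,"ty":0.53,"tz":0,"spin":0,"claw":0.6},{"tx":0,"ty":0,"tz":0,"spin":0,"claw":0.6},{"tx":0,"ty":0,"tz":0,"spin":0,"claw":0.6}]'
python3 - <<'E'
from h import *
i,im=snap('top','top5.png')
h=cv2.cvtColor(im,cv2.COLOR_RGB2HSV); m=cv2.inRange(h,(3,110,90),(18,255,255))
n,_,s,c=cv2.connectedComponentsWithStats(m)
for k in range(1,n):
    if s[k,4]>40: print(s[k].tolist(),c[k].round(1),at(i,*c[k],.05).round(4)[:2])
E
python3 go.py .435 -.227 .03 0
```

```text
time_s: 26.72
tool_pos: [0.4352, -0.2257, 0.1113]
tool_rot: [-179.9, -0.0, -0.1]
force: [-0.1, -0.2, 0.3]
grip_width: 0.0352
grasp_force: 0.0
[237, 150, 27, 27, 348] [250.3 163.4] [0.5175 0.0842]
[339, 155, 16, 15, 105] [345.4 160.8] [ 0.5272 -0.2061]
[40, 243, 7, 8, 42] [ 43.2 246.7] [0.2681 0.6734]
t 26.77 pos [ 0.4356 -0.2255  0.1114] rot [-180.    0.   -0.] j7 -61.3 F [-0.3  0.8  0.4] w 0.0347
tx ty tz [-0.01  0.03  1.63] spin -0.0
```

```bash
python3 -m pendant '[{"tx":0,"ty":0.03,"tz":0.8,"spin":0,"claw":0.6},{"tx":0,"ty":0,"tz":0.8,"spin":0,"claw":0.6},{"tx":0,"ty":0,"tz":0,"spin":0,"claw":0.6},{"tx":0.25,"ty":0,"tz":0,"spin":0,"claw":0.6},{"tx":0.25,"ty":0,"tz":0,"spin":0,"claw":0.6},{"tx":0.25,"ty":0,"tz":0,"spin":0,"claw":0.6},{"tx":0.25,"ty":0,"tz":0,"spin":0,"claw":0.6},{"tx":0.25,"ty":0,"tz":0,"spin":0,"claw":0.6},{"tx":0.25,"ty":0,"tz":0,"spin":0,"claw":0.6}]'
python3 -m pendant '[{"tx":0.25,"ty":0,"tz":0,"spin":0,"claw":0.6},{"tx":0.25,"ty":0,"tz":0,"spin":0,"claw":0.6},{"tx":0.25,"ty":0,"tz":0,"spin":0,"claw":0.6},{"tx":0.25,"ty":0,"tz":0,"spin":0,"claw":0.6},{"tx":0.25,"ty":0,"tz":0,"spin":0,"claw":0.6},{"tx":0.25,"ty":0,"tz":0,"spin":0,"claw":0.6}]'
python3 -m pendant '[{"tx":0.25,"ty":0,"tz":0,"spin":0,"claw":0.6},{"tx":0.25,"ty":0,"tz":0,"spin":0,"claw":0.6},{"tx":0.25,"ty":0,"tz":0,"spin":0,"claw":0.6},{"tx":0.25,"ty":0,"tz":0,"spin":0,"claw":0.6},{"tx":0.25,"ty":0,"tz":0,"spin":0,"claw":0.6},{"tx":0,"ty":0,"tz":0,"spin":0,"claw":0.6},{"tx":0,"ty":0,"tz":0,"spin":0,"claw":0.6}]'
```

```text
time_s: 27.9
tool_pos: [0.5112, -0.2283, 0.0317]
tool_rot: [-180.0, -0.0, -0.1]
force: [0.6, -0.5, -0.0]
grip_width: 0.0346
grasp_force: 0.0
time_s: 28.65
tool_pos: [0.5861, -0.2284, 0.0316]
tool_rot: [-180.0, -0.0, -0.1]
force: [-0.7, 0.7, -0.0]
grip_width: 0.0344
grasp_force: 0.0
time_s: 29.52
tool_pos: [0.6473, -0.2288, 0.0315]
tool_rot: [-180.0, 0.0, -0.1]
force: [0.1, 0.3, 0.1]
grip_width: 0.0347
grasp_force: 0.0
```

No contact was felt, so toroid2 must have been knocked aside. I'll look again.

```bash
python3 -m pendant '[{"tx":0,"ty":0,"tz":-0.8,"spin":0,"claw":0.6},{"tx":0,"ty":0,"tz":-0.8,"spin":0,"claw":0.6},{"tx":-0.9,"ty":-0.6,"tz":-0.2,"spin":0,"claw":0.6},{"tx":-0.9,"ty":-0.9,"tz":0,"spin":0,"claw":0.6},{"tx":-0.9,"ty":-0.9,"tz":0,"spin":0,"claw":0.6},{"tx":-0.9,"ty":-0.9,"tz":0,"spin":0,"claw":0.6},{"tx":-0.4,"ty":-0.9,"tz":0,"spin":0,"claw":0.6},{"tx":0,"ty":-0.9,"tz":0,"spin":0,"claw":0.6},{"tx":0,"ty":0,"tz":0,"spin":0,"claw":0.6},{"tx":0,"ty":0,"tz":0,"spin":0,"claw":0.6}]'
python3 - <<'E'
from h import *
i,im=snap('top','top6.png'); snap('scene','sc6.png')
h=cv2.cvtColor(im,cv2.COLOR_RGB2HSV); m=cv2.inRange(h,(3,110,90),(18,255,255))
n,_,s,c=cv2.connectedComponentsWithStats(m)
for k in range(1,n):
    if s[k,4]>40: print(s[k].tolist(),c[k].round(1),at(i,*c[k],.05).round(4)[:2])
b=cv2.imread('pics/top6.png')[40:240,220:440];a=cv2.imread('pics/sc6.png')[160:380,260:500]
m=np.zeros((600,790,3),np.uint8);m[:400,:440]=cv2.resize(b,(440,400));m[:320,441:790]=cv2.resize(a,(349,320));cv2.imwrite('pics/m4.png',m[:400])
E
```

```text
time_s: 30.78
tool_pos: [0.4538, 0.0201, 0.1224]
tool_rot: [180.0, 0.0, -0.2]
force: [-0.1, -0.4, -0.5]
grip_width: 0.0349
grasp_force: 0.0
[339, 155, 27, 27, 348] [351.4 168.6] [ 0.5029 -0.2242]
[387, 164, 19, 16, 244] [396.  171.9] [ 0.4934 -0.3611]
[40, 243, 7, 8, 43] [ 43.2 246.8] [0.2679 0.6735]
```

View pics/m4.png

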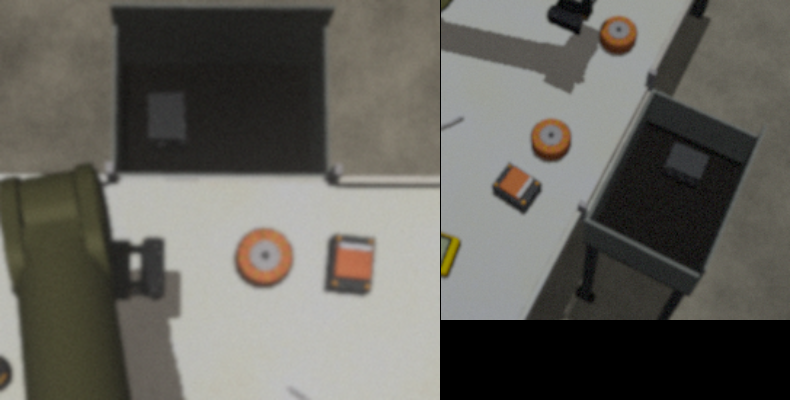

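The top crop shows core1 in the bin at (166,117). Toroid2 is still at (265,255), i.e. full-image (352,168), and core2 is at (352,262). So the second push passed without touching toroid2. I'll check the tool position against the pictures.

Run:
```python
from h import *
i=cams.camera_info('top');j=cams.camera_info('scene');o=env.get_obs();p=o['tool_pos'];print(p)
for q in(p,p+[0,0,-.017],p+[0,0,.06]): print((proj(i,q)-[220,40])*2,(proj(j,q)-[260,160])*349/240+[441,0])
print(tri(i,(220+265/2,40+255/2),j,(260+109*240/349,160+134*240/349)))
for q in([.505,-.227,.044],): print((proj(i,q)-[220,40])*2,(proj(j,q)-[260,160])*349/240+[441,0])
```

```text
[0.4540356  0.01933368 0.12239936]
[ 98.1383334  281.00371066] [579.15498852  20.98366673]
[ 99.29397389 282.78243661] [578.92259917  25.15337278]
[ 93.7564659  274.25976744] [580.00797801   5.66741135]
[ 0.50787405 -0.22744666  0.04695745]
[264.06627393 256.61710979] [548.42215439 133.94960817]
```

```bash
python3 -m pendant '[{"tx":-0.1,"ty":0.8,"tz":0,"spin":0,"claw":0.6},{"tx":-0.1,"ty":0.8,"tz":0,"spin":0,"claw":0.6},{"tx":-0.1,"ty":0.8,"tz":0,"spin":0,"claw":0.6},{"tx":-0.1,"ty":0.8,"tz":0,"spin":0,"claw":0.6},{"tx":0,"ty":0.8,"tz":0,"spin":0,"claw":0.6},{"tx":0,"ty":0.9,"tz":0,"spin":0,"claw":0.6},{"tx":0,"ty":0,"tz":0.6,"spin":0,"claw":0.6},{"tx":0,"ty":0,"tz":0.6,"spin":0,"claw":0.6},{"tx":0,"ty":0,"tz":0.6,"spin":0,"claw":0.6},{"tx":0,"ty":0,"tz":0.05,"spin":0,"claw":0.6}]'
python3 -m pendant '[{"tx":0,"ty":0,"tz":0,"spin":0,"claw":0.6},{"tx":0,"ty":0,"tz":0,"spin":0,"claw":0.6},{"tx":0.2,"ty":0,"tz":0,"spin":0,"claw":0.6},{"tx":0.2,"ty":0,"tz":0,"spin":0,"claw":0.6},{"tx":0.2,"ty":0,"tz":0,"spin":0,"claw":0.6},{"tx":0.2,"ty":0,"tz":0,"spin":0,"claw":0.6},{"tx":0.2,"ty":0,"tz":0,"spin":0,"claw":0.6}]'
python3 - <<'E'
from h import *
i,im=snap('scene','sc7.png')
h=cv2.cvtColor(im,cv2.COLOR_RGB2HSV); m=cv2.inRange(h,(3,110,90),(18,255,255))
n,_,s,c=cv2.connectedComponentsWithStats(m)
for k in range(1,n):
    if s[k,4]>80: print(s[k].tolist(),c[k].round(1),at(i,*c[k],.04).round(4)[:2])
E
```

```text
time_s: 32.12
tool_pos: [0.4308, -0.2252, 0.0285]
tool_rot: [179.9, 0.3, -0.3]
force: [-0.1, -0.7, 0.4]
grip_width: 0.035
grasp_force: 0.0
time_s: 33.0
tool_pos: [0.4841, -0.2243, 0.03]
tool_rot: [180.0, 0.0, -0.2]
force: [-0.1, -0.7, -0.4]
grip_width: 0.0349
grasp_force: 0.0
[421, 0, 46, 13, 213] [448.1   4.9] [0.396  1.0541]
[456, 3, 35, 49, 263] [473.5  24.2] [0.5364 0.9875]
[370, 172, 24, 20, 236] [381.8 182.5] [0.5279 0.0823]
[341, 245, 8, 20, 95] [344.6 254.7] [ 0.5383 -0.2176]
[297, 273, 24, 23, 256] [309.3 283.9] [ 0.4873 -0.3549]
```

Run:
```python
import cv2
cv2.imwrite('pics/s7c.png',cv2.resize(cv2.imread('pics/sc7.png')[190:320,260:420],None,fx=4.5,fy=4.5,interpolation=cv2.INTER_CUBIC))
```

```text
(no output)
```

View pics/s7c.png

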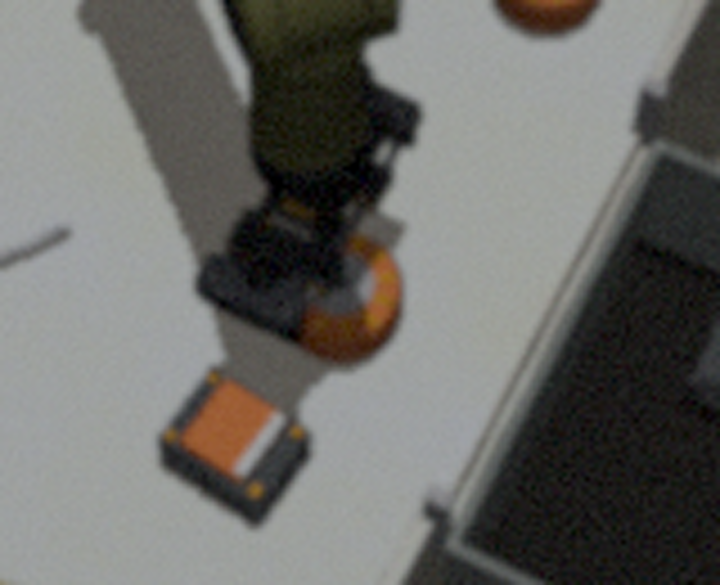

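The crop shows the gripper over or in the toroid's rear half at (330,250), with core2 untouched at (235,440), and still no force reads. I'll back off and try lower.

```bash
python3 -m pendant '[{"tx":-0.5,"ty":0,"tz":0,"spin":0,"claw":0.6},{"tx":-0.5,"ty":0,"tz":0,"spin":0,"claw":0.6},{"tx":0,"ty":0.06,"tz":0.14,"spin":0,"claw":0.6},{"tx":0,"ty":0,"tz":0,"spin":0,"claw":0.6},{"tx":0.2,"ty":0,"tz":0,"spin":0,"claw":0.6},{"tx":0.2,"ty":0,"tz":0,"spin":0,"claw":0.6},{"tx":0.2,"ty":0,"tz":0,"spin":0,"claw":0.6},{"tx":0.2,"ty":0,"tz":0,"spin":0,"claw":0.6}]'
python3 -m pendant '[{"tx":0.2,"ty":0,"tz":0,"spin":0,"claw":0.6},{"tx":0,"ty":0,"tz":0,"spin":0,"claw":0.6},{"tx":0,"ty":0,"tz":0,"spin":0,"claw":0.6}]'
```

```text
time_s: 34.05
tool_pos: [0.4623, -0.2269, 0.0215]
tool_rot: [-179.7, 1.3, -0.2]
force: [-27.3, 2.5, 23.1]
grip_width: 0.0348
grasp_force: 15.6
time_s: 34.42
tool_pos: [0.4764, -0.2278, 0.0217]
tool_rot: [-179.9, 0.8, -0.3]
force: [-15.8, 1.3, 10.0]
grip_width: 0.0353
grasp_force: 9.6
```

Contact made at the lower height, so I'll keep pushing.

```bash
python3 -m pendant '[{"tx":0.25,"ty":0,"tz":0,"spin":0,"claw":0.6},{"tx":0.25,"ty":0,"tz":0,"spin":0,"claw":0.6},{"tx":0.25,"ty":0,"tz":0,"spin":0,"claw":0.6},{"tx":0.25,"ty":0,"tz":0,"spin":0,"claw":0.6},{"tx":0.25,"ty":0,"tz":0,"spin":0,"claw":0.6}]'
python3 -m pendant '[{"tx":0.25,"ty":0,"tz":0,"spin":0,"claw":0.6},{"tx":0.25,"ty":0,"tz":0,"spin":0,"claw":0.6},{"tx":0.25,"ty":0,"tz":0,"spin":0,"claw":0.6},{"tx":0.25,"ty":0,"tz":0,"spin":0,"claw":0.6},{"tx":0.25,"ty":0,"tz":0,"spin":0,"claw":0.6}]'
python3 -m pendant '[{"tx":0.25,"ty":0,"tz":-0.05,"spin":0,"claw":0.6},{"tx":0.25,"ty":0,"tz":-0.05,"spin":0,"claw":0.6},{"tx":0.25,"ty":0,"tz":0,"spin":0,"claw":0.6},{"tx":0.25,"ty":0,"tz":0,"spin":0,"claw":0.6},{"tx":0,"ty":0,"tz":0,"spin":0,"claw":0.6},{"tx":0,"ty":0,"tz":0,"spin":0,"claw":0.6}]'
```

```text
time_s: 35.05
tool_pos: [0.5369, -0.2291, 0.0216]
tool_rot: [-179.9, 1.0, -0.3]
force: [-21.0, 0.9, 15.5]
grip_width: 0.0348
grasp_force: 12.3
time_s: 35.67
tool_pos: [0.6016, -0.2305, 0.0237]
tool_rot: [-179.9, 0.8, -0.4]
force: [-11.8, 1.1, 15.3]
grip_width: 0.035
grasp_force: 7.9
time_s: 36.42
tool_pos: [0.658, -0.2279, 0.0278]
tool_rot: [180.0, 0.1, -0.2]
force: [0.5, -0.2, 0.5]
grip_width: 0.035
grasp_force: 0.0
```

```bash
python3 - <<'E'
from h import *
i=cams.camera_info('top');j=cams.camera_info('scene');print(tri(i,(396,171.9),j,(309.3,283.9)))
E
python3 -m pendant '[{"tx":0,"ty":0,"tz":-0.8,"spin":0,"claw":0.3},{"tx":0,"ty":0,"tz":-0.8,"spin":0,"claw":0},{"tx":-0.5,"ty":0.3,"tz":-0.4,"spin":1,"claw":0},{"tx":-0.6,"ty":0.5,"tz":0,"spin":0.25,"claw":0},{"tx":-0.6,"ty":0.5,"tz":0,"spin":0,"claw":0},{"tx":-0.6,"ty":0.5,"tz":0,"spin":0,"claw":0},{"tx":-0.6,"ty":0.5,"tz":0,"spin":0,"claw":0},{"tx":0,"ty":0.3,"tz":0,"spin":0,"claw":0},{"tx":0,"ty":0,"tz":0,"spin":0,"claw":0},{"tx":0,"ty":0,"tz":0,"spin":0,"claw":0}]'
python3 go.py .495 -.361 .03 -5
```

```text
[ 0.49158128 -0.35994234  0.05674409]
time_s: 37.67
tool_pos: [0.5043, -0.3459, 0.128]
tool_rot: [-180.0, 0.0, -5.1]
force: [0.1, 0.0, 0.8]
grip_width: 0.0869
grasp_force: 0.0
t 37.67 pos [ 0.5043 -0.3459  0.128 ] rot [-180.     0.    -5.1] j7 -44.2 F [0.1 0.  0.8] w 0.0869
tx ty tz [-0.16  0.32  1.96] spin -0.03
```

```bash
python3 -m pendant '[{"tx":-0.17,"ty":0.3,"tz":0,"spin":0,"claw":0},{"tx":0,"ty":0,"tz":0.5,"spin":0,"claw":0},{"tx":0,"ty":0,"tz":0.5,"spin":0,"claw":0},{"tx":0,"ty":0,"tz":0.4,"spin":0,"claw":0}]'
python3 -m pendant '[{"tx":0,"ty":0,"tz":0.3,"spin":0,"claw":0},{"tx":0,"ty":0,"tz":0.3,"spin":0,"claw":0},{"tx":0,"ty":0,"tz":0,"spin":0,"claw":0},{"tx":0,"ty":0,"tz":0,"spin":0,"claw":0.5},{"tx":0,"ty":0,"tz":0,"spin":0,"claw":0.5},{"tx":0,"ty":0,"tz":0,"spin":0,"claw":0.5},{"tx":0,"ty":0,"tz":0,"spin":0,"claw":0.5},{"tx":0,"ty":0,"tz":0,"spin":0,"claw":0.5}]' 25
```

```text
time_s: 38.17
tool_pos: [0.4935, -0.3614, 0.0571]
tool_rot: [180.0, 0.1, -5.2]
force: [-0.7, 0.5, 0.3]
grip_width: 0.0876
grasp_force: 0.0
time_s: 39.17
tool_pos: [0.4946, -0.3603, 0.0285]
tool_rot: [-179.9, -0.0, -5.1]
force: [0.5, 4.2, 5.2]
grip_width: 0.0624
grasp_force: 25.0
```

```bash
python3 -m pendant '[{"tx":0,"ty":-0.2,"tz":0,"spin":0,"claw":0.5},{"tx":0,"ty":-0.25,"tz":0,"spin":0,"claw":0.5},{"tx":0,"ty":-0.25,"tz":0,"spin":0,"claw":0.5},{"tx":0,"ty":-0.25,"tz":0,"spin":0,"claw":0.5},{"tx":0,"ty":-0.25,"tz":0,"spin":0,"claw":0.5}]'
python3 -m pendant '[{"tx":0,"ty":-0.25,"tz":0,"spin":0,"claw":0.5},{"tx":0,"ty":-0.25,"tz":0,"spin":0,"claw":0.5},{"tx":0,"ty":-0.25,"tz":0,"spin":0,"claw":0.5},{"tx":0,"ty":-0.25,"tz":0,"spin":0,"claw":0.5},{"tx":0,"ty":0,"tz":0,"spin":0,"claw":0.5}]'
python3 -m pendant '[{"tx":0.2,"ty":0,"tz":0,"spin":0,"claw":0.5},{"tx":0.25,"ty":0,"tz":0,"spin":0,"claw":0.5},{"tx":0.25,"ty":0,"tz":0,"spin":0,"claw":0.5},{"tx":0.25,"ty":0,"tz":0,"spin":0,"claw":0.5},{"tx":0.25,"ty":0,"tz":0,"spin":0,"claw":0.5}]'
```

```text
time_s: 39.8
tool_pos: [0.4986, -0.3068, 0.029]
tool_rot: [179.4, -0.1, -5.3]
force: [-0.6, -8.9, -0.3]
grip_width: 0.0623
grasp_force: 25.0
time_s: 40.42
tool_pos: [0.5037, -0.2551, 0.0288]
tool_rot: [179.6, -0.1, -5.2]
force: [-0.8, -4.9, 0.8]
grip_width: 0.0626
grasp_force: 25.0
time_s: 41.05
tool_pos: [0.5538, -0.2601, 0.0282]
tool_rot: [180.0, 1.0, -5.4]
force: [-22.8, 1.8, 20.7]
grip_width: 0.0627
grasp_force: 25.0
```

```bash
python3 -m pendant '[{"tx":0.25,"ty":0,"tz":0,"spin":0,"claw":0.5},{"tx":0.25,"ty":0,"tz":0,"spin":0,"claw":0.5},{"tx":0.25,"ty":0,"tz":0,"spin":0,"claw":0.5},{"tx":0.2,"ty":0,"tz":0,"spin":0,"claw":0.5},{"tx":0,"ty":0,"tz":0,"spin":0,"claw":0},{"tx":0,"ty":0,"tz":0,"spin":0,"claw":0},{"tx":0,"ty":0,"tz":0,"spin":0,"claw":0},{"tx":0,"ty":0,"tz":0,"spin":0,"claw":0},{"tx":0,"ty":0,"tz":0,"spin":0,"claw":0}]'
python3 -m pendant '[{"tx":0,"ty":0,"tz":-0.6,"spin":0,"claw":0},{"tx":0,"ty":0,"tz":-0.6,"spin":0,"claw":0},{"tx":0,"ty":0,"tz":-0.4,"spin":0,"claw":0},{"tx":-0.6,"ty":0,"tz":0,"spin":0,"claw":0.6},{"tx":-0.6,"ty":0,"tz":0,"spin":0,"claw":0.6},{"tx":-0.4,"ty":0,"tz":0,"spin":0,"claw":0.6},{"tx":0,"ty":0,"tz":0.6,"spin":0,"claw":0.6},{"tx":0,"ty":0,"tz":0.6,"spin":0,"claw":0.6},{"tx":0,"ty":0,"tz":0.45,"spin":0,"claw":0.6},{"tx":0,"ty":0,"tz":0,"spin":0,"claw":0.6}]' 30
```

```text
time_s: 42.18
tool_pos: [0.6112, -0.261, 0.028]
tool_rot: [180.0, 0.0, -5.1]
force: [0.0, -0.4, 0.3]
grip_width: 0.087
grasp_force: 0.0
time_s: 43.42
tool_pos: [0.5301, -0.2535, 0.024]
tool_rot: [-180.0, 0.2, -5.2]
force: [-1.8, 0.3, 0.0]
grip_width: 0.0358
grasp_force: 0.0
```

```bash
python3 -m pendant '[{"tx":0.25,"ty":0,"tz":0,"spin":0,"claw":0.6},{"tx":0.25,"ty":0,"tz":0,"spin":0,"claw":0.6},{"tx":0.25,"ty":0,"tz":0,"spin":0,"claw":0.6},{"tx":0.25,"ty":0,"tz":0,"spin":0,"claw":0.6},{"tx":0.25,"ty":0,"tz":-0.05,"spin":0,"claw":0.6}]'
python3 -m pendant '[{"tx":0.25,"ty":0,"tz":-0.05,"spin":0,"claw":0.6},{"tx":0.25,"ty":0,"tz":0,"spin":0,"claw":0.6},{"tx":0.25,"ty":0,"tz":0,"spin":0,"claw":0.6},{"tx":0.25,"ty":0,"tz":0,"spin":0,"claw":0.6},{"tx":0.25,"ty":0,"tz":0,"spin":0,"claw":0.6},{"tx":0,"ty":0,"tz":0,"spin":0,"claw":0.6},{"tx":0,"ty":0,"tz":-0.7,"spin":0,"claw":0.6},{"tx":0,"ty":0,"tz":-0.7,"spin":0,"claw":0.6},{"tx":0,"ty":0,"tz":-0.7,"spin":0,"claw":0.6}]'
python3 - <<'E'
from h import *
i,im=snap('top','top8.png'); snap('scene','sc8.png')
for n in('top8','sc8'):
    im=cv2.imread('pics/'+n+'.png')[:,:,::-1];i=cams.camera_info('top' if n=='top8' else 'scene')
    h=cv2.cvtColor(im,cv2.COLOR_RGB2HSV); m=cv2.inRange(h,(3,110,60),(18,255,255))
    k_,_,s,c=cv2.connectedComponentsWithStats(m)
    for k in range(1,k_):
        if s[k,4]>60: print(n,s[k].tolist(),c[k].round(1),at(i,*c[k],.04).round(4)[:2])
b=cv2.imread('pics/top8.png')[40:240,220:440];a=cv2.imread('pics/sc8.png')[160:380,260:500]
m=np.zeros((400,790,3),np.uint8);m[:400,:440]=cv2.resize(b,(440,400));m[:320,441:790]=cv2.resize(a,(349,320));cv2.imwrite('pics/m5.png',m)
E
```

```text
time_s: 44.05
tool_pos: [0.5886, -0.2614, 0.0291]
tool_rot: [-180.0, 0.6, -5.3]
force: [-8.0, 0.9, 8.8]
grip_width: 0.0348
grasp_force: 4.8
time_s: 45.18
tool_pos: [0.6552, -0.2655, 0.1366]
tool_rot: [180.0, 0.1, -5.2]
force: [0.8, -0.1, 0.4]
grip_width: 0.0348
grasp_force: 0.0
top8 [237, 150, 26, 25, 217] [246.7 159.5] [0.5317 0.097 ]
sc8 [71, 0, 85, 53, 1962] [107.   17.9] [-0.8893  0.3056]
sc8 [139, 0, 36, 28, 343] [156.5  13.5] [-0.7112  0.4259]
sc8 [203, 0, 23, 25, 170] [213.2  10.2] [-0.4999  0.5554]
sc8 [419, 0, 49, 15, 327] [446.2   4.9] [0.3889 1.0504]
sc8 [455, 0, 39, 51, 360] [474.7  22.8] [0.5379 0.9983]
sc8 [38, 10, 49, 45, 841] [61.8 32.5] [-1.0045  0.1456]
sc8 [100, 17, 99, 90, 2646] [139.9  61.8] [-0.5865  0.159 ]
sc8 [72, 64, 44, 44, 723] [92.7 86. ] [-0.6701 -0.0315]
sc8 [32, 172, 44, 56, 1394] [ 53.9 200.3] [-0.4317 -0.4979]
sc8 [381, 295, 36, 28, 691] [400.5 308.9] [ 0.7665 -0.298 ]
```

```bash
python3 -m pendant '[{"tx":-0.34,"ty":-0.84,"tz":-0.2,"spin":0,"claw":0.6},{"tx":-0.34,"ty":-0.84,"tz":0,"spin":0,"claw":0.6},{"tx":-0.34,"ty":-0.84,"tz":0,"spin":0,"claw":0.6},{"tx":-0.34,"ty":-0.84,"tz":0,"spin":0,"claw":0.6},{"tx":-0.34,"ty":-0.84,"tz":0,"spin":0,"claw":0.6},{"tx":-0.34,"ty":-0.84,"tz":0,"spin":0,"claw":0.6},{"tx":-0.34,"ty":-0.84,"tz":0,"spin":0,"claw":0.6},{"tx":-0.34,"ty":-0.84,"tz":0,"spin":0,"claw":0.6},{"tx":-0.34,"ty":-0.84,"tz":0,"spin":0,"claw":0.6},{"tx":-0.34,"ty":-0.84,"tz":0,"spin":0,"claw":0.6}]'
python3 -m pendant '[{"tx":0,"ty":0,"tz":0,"spin":-1,"claw":0.6},{"tx":0,"ty":0,"tz":0,"spin":-1,"claw":0.6},{"tx":0,"ty":0,"tz":0,"spin":-1,"claw":0.6},{"tx":0,"ty":0,"tz":0,"spin":-1,"claw":0.6},{"tx":0,"ty":0,"tz":0,"spin":-1,"claw":0.6},{"tx":0,"ty":0,"tz":0,"spin":-1,"claw":0.6},{"tx":0,"ty":0,"tz":0,"spin":-1,"claw":0.6},{"tx":0,"ty":0,"tz":0,"spin":-1,"claw":0.6},{"tx":0,"ty":0,"tz":0,"spin":-1,"claw":0.6},{"tx":0,"ty":0,"tz":0,"spin":-1,"claw":0.6}]'
python3 -m pendant '[{"tx":0,"ty":0,"tz":0,"spin":-1,"claw":0.6},{"tx":0,"ty":0,"tz":0,"spin":-1,"claw":0.6},{"tx":0,"ty":0,"tz":0,"spin":-1,"claw":0.6},{"tx":0,"ty":0,"tz":0,"spin":-1,"claw":0.6},{"tx":0,"ty":0,"tz":0,"spin":-1,"claw":0.6},{"tx":0,"ty":0,"tz":0,"spin":-1,"claw":0.6},{"tx":0,"ty":0,"tz":0,"spin":-1,"claw":0.6},{"tx":0,"ty":0,"tz":0,"spin":-1,"claw":0.6},{"tx":0,"ty":0,"tz":0,"spin":-1,"claw":0.6},{"tx":0,"ty":0,"tz":0,"spin":-1,"claw":0.6}]'
python3 -m pendant '[{"tx":0,"ty":0,"tz":0,"spin":-1,"claw":0.6},{"tx":0,"ty":0,"tz":0,"spin":-1,"claw":0.6},{"tx":0,"ty":0,"tz":0,"spin":-1,"claw":0.6},{"tx":0,"ty":0,"tz":0,"spin":-0.8,"claw":0.6},{"tx":0,"ty":0,"tz":0,"spin":0,"claw":0.6},{"tx":0,"ty":0,"tz":0,"spin":0,"claw":0.6}]'
cat > see.py <<'E'
from h import *
r=[]
for n in('top','scene'):
    i,im=snap(n,'see_%s.png'%n)
    h=cv2.cvtColor(im,cv2.COLOR_RGB2HSV); m=cv2.inRange(h,(3,110,60),(18,255,255))
    k_,_,s,c=cv2.connectedComponentsWithStats(m)
    for k in range(1,k_):
        p=at(i,*c[k],.04)
        if s[k,4]>40 and .25<p[0]<1.1 and abs(p[1])<.6: print(n,s[k].tolist(),c[k].round(1),p.round(4)[:2])
E
python3 see.py; python3 go.py .521 .165 .022 90
```

```text
time_s: 46.52
tool_pos: [0.523, 0.1694, 0.1449]
tool_rot: [180.0, 0.1, -5.2]
force: [0.4, 0.4, 0.6]
grip_width: 0.035
grasp_force: 0.0
time_s: 47.78
tool_pos: [0.5236, 0.1679, 0.1447]
tool_rot: [-180.0, 0.1, 35.0]
force: [-0.3, -0.5, 0.1]
grip_width: 0.0345
grasp_force: 0.0
time_s: 49.02
tool_pos: [0.5236, 0.1679, 0.1447]
tool_rot: [-179.9, 0.1, 75.0]
force: [0.5, 0.0, 0.7]
grip_width: 0.0345
grasp_force: 0.0
time_s: 49.78
tool_pos: [0.524, 0.1681, 0.1452]
tool_rot: [-179.9, 0.0, 90.0]
force: [-0.4, -0.2, 0.9]
grip_width: 0.0345
grasp_force: 0.0
top [334, 95, 40, 25, 570] [348.3 107.6] [ 0.6993 -0.2175]
top [236, 150, 28, 27, 346] [250.6 163.2] [0.5201 0.085 ]
scene [369, 171, 25, 26, 322] [381.6 183.9] [0.5298 0.0768]
scene [381, 295, 36, 28, 675] [400.6 308.8] [ 0.7666 -0.2976]
t 49.88 pos [0.5242 0.1682 0.1454] rot [-180.    0.   90.] j7 -13.1 F [ 0.   0.8 -0.7] w 0.0347
tx ty tz [-0.06 -0.06  2.47] spin 0.0
```

```bash
python3 -m pendant '[{"tx":0,"ty":-0.05,"tz":0.8,"spin":0,"claw":0.6},{"tx":0,"ty":0,"tz":0.8,"spin":0,"claw":0.6},{"tx":0,"ty":0,"tz":0.8,"spin":0,"claw":0.6},{"tx":0,"ty":0,"tz":0.07,"spin":0,"claw":0.6},{"tx":-0.25,"ty":0,"tz":0,"spin":0,"claw":0.6},{"tx":-0.25,"ty":0,"tz":0,"spin":0,"claw":0.6},{"tx":-0.25,"ty":0,"tz":0,"spin":0,"claw":0.6},{"tx":-0.25,"ty":0,"tz":0,"spin":0,"claw":0.6},{"tx":-0.25,"ty":0,"tz":0,"spin":0,"claw":0.6}]'
python3 -m pendant '[{"tx":-0.25,"ty":0,"tz":0,"spin":0,"claw":0.6},{"tx":-0.25,"ty":0,"tz":0,"spin":0,"claw":0.6},{"tx":-0.25,"ty":0,"tz":0,"spin":0,"claw":0.6},{"tx":-0.25,"ty":0,"tz":0,"spin":0,"claw":0.6},{"tx":-0.25,"ty":0,"tz":0,"spin":0,"claw":0.6}]'
python3 -m pendant '[{"tx":-0.25,"ty":0,"tz":0,"spin":0,"claw":0.6},{"tx":-0.25,"ty":0,"tz":0,"spin":0,"claw":0.6},{"tx":-0.25,"ty":0,"tz":0,"spin":0,"claw":0.6},{"tx":-0.25,"ty":0,"tz":0,"spin":0,"claw":0.6},{"tx":-0.25,"ty":0,"tz":0,"spin":0,"claw":0.6},{"tx":0,"ty":0,"tz":0,"spin":0,"claw":0.6},{"tx":0,"ty":0,"tz":0,"spin":0,"claw":0.6}]'
```

```text
time_s: 51.0
tool_pos: [0.523, 0.1095, 0.0238]
tool_rot: [179.9, -0.4, 90.1]
force: [-0.1, 8.4, 1.1]
grip_width: 0.035
grasp_force: 3.6
time_s: 51.62
tool_pos: [0.5231, 0.0471, 0.0237]
tool_rot: [179.9, -0.4, 90.1]
force: [-0.9, 8.5, 1.4]
grip_width: 0.035
grasp_force: 3.9
time_s: 52.5
tool_pos: [0.5231, -0.0179, 0.0234]
tool_rot: [179.9, -0.2, 90.0]
force: [0.0, 4.0, 4.7]
grip_width: 0.0347
grasp_force: 2.4
```

```bash
python3 -m pendant '[{"tx":0.3,"ty":0,"tz":0,"spin":0,"claw":0.6},{"tx":0,"ty":-0.4,"tz":-0.7,"spin":1,"claw":0.6},{"tx":0,"ty":-0.4,"tz":-0.7,"spin":1,"claw":0.6},{"tx":0,"ty":-0.4,"tz":-0.7,"spin":1,"claw":0.6},{"tx":0,"ty":0,"tz":0,"spin":1,"claw":0.6},{"tx":0,"ty":0,"tz":0,"spin":1,"claw":0.6},{"tx":0,"ty":0,"tz":0,"spin":1,"claw":0.6},{"tx":0,"ty":0,"tz":0,"spin":1,"claw":0.6},{"tx":0,"ty":0,"tz":0,"spin":1,"claw":0.6},{"tx":0,"ty":0,"tz":0,"spin":1,"claw":0.6}]'
python3 -m pendant '[{"tx":0,"ty":0,"tz":0,"spin":1,"claw":0.6},{"tx":0,"ty":0,"tz":0,"spin":1,"claw":0.6},{"tx":0,"ty":0,"tz":0,"spin":1,"claw":0.6},{"tx":0,"ty":0,"tz":0,"spin":1,"claw":0.6},{"tx":0,"ty":0,"tz":0,"spin":1,"claw":0.6},{"tx":0,"ty":0,"tz":0,"spin":1,"claw":0.6},{"tx":0,"ty":0,"tz":0,"spin":1,"claw":0.6},{"tx":0,"ty":0,"tz":0,"spin":1,"claw":0.6},{"tx":0,"ty":0,"tz":0,"spin":1,"claw":0.6},{"tx":0,"ty":0,"tz":0,"spin":1,"claw":0.6}]'
python3 -m pendant '[{"tx":0,"ty":0,"tz":0,"spin":1,"claw":0.6},{"tx":0,"ty":0,"tz":0,"spin":1,"claw":0.6},{"tx":0,"ty":0,"tz":0,"spin":1,"claw":0.6},{"tx":0,"ty":0,"tz":0,"spin":0.5,"claw":0.6},{"tx":0,"ty":0,"tz":0,"spin":0,"claw":0.6}]'
python3 see.py; python3 go.py .45 -.07 .022 0
```

```text
time_s: 53.75
tool_pos: [0.4619, -0.0005, 0.1268]
tool_rot: [180.0, 0.1, 53.9]
force: [0.0, -0.9, -0.8]
grip_width: 0.035
grasp_force: 0.0
time_s: 55.0
tool_pos: [0.4619, -0.0005, 0.1268]
tool_rot: [179.9, 0.1, 13.9]
force: [0.3, -0.8, -0.3]
grip_width: 0.035
grasp_force: 0.0
time_s: 55.62
tool_pos: [0.4621, -0.0002, 0.127]
tool_rot: [180.0, 0.0, 0.1]
force: [-0.7, -0.8, 0.8]
grip_width: 0.0345
grasp_force: 0.0
top [334, 95, 41, 26, 576] [348.3 107.7] [ 0.699  -0.2177]
top [290, 150, 25, 22, 167] [304.5 157.1] [ 0.5402 -0.0804]
scene [349, 205, 26, 28, 359] [361.4 219.9] [ 0.5301 -0.0809]
scene [381, 295, 36, 28, 681] [400.6 308.8] [ 0.7665 -0.2976]
t 55.73 pos [ 4.622e-01 -1.000e-04  1.270e-01] rot [1.8e+02 0.0e+00 1.0e-01] j7 -95.8 F [0.1 0.5 0.6] w 0.035
tx ty tz [-0.24  1.4   2.1 ] spin 0.02
```

```bash
python3 -m pendant '[{"tx":-0.12,"ty":0.72,"tz":0,"spin":0,"claw":0.6},{"tx":-0.16,"ty":0.74,"tz":0,"spin":0,"claw":0.6},{"tx":0,"ty":0,"tz":0.7,"spin":0,"claw":0.6},{"tx":0,"ty":0,"tz":0.7,"spin":0,"claw":0.6},{"tx":0,"ty":0,"tz":0.7,"spin":0,"claw":0.6},{"tx":0,"ty":0,"tz":0,"spin":0,"claw":0.6},{"tx":0.25,"ty":0,"tz":0,"spin":0,"claw":0.6},{"tx":0.25,"ty":0,"tz":0,"spin":0,"claw":0.6},{"tx":0.25,"ty":0,"tz":0,"spin":0,"claw":0.6},{"tx":0.25,"ty":0,"tz":0,"spin":0,"claw":0.6}]'
python3 -m pendant '[{"tx":0.25,"ty":0,"tz":0,"spin":0,"claw":0.6},{"tx":0.25,"ty":0,"tz":0,"spin":0,"claw":0.6},{"tx":0.25,"ty":0,"tz":0,"spin":0,"claw":0.6},{"tx":0.25,"ty":0,"tz":0,"spin":0,"claw":0.6},{"tx":0.25,"ty":0,"tz":0,"spin":0,"claw":0.6},{"tx":0.25,"ty":0,"tz":0,"spin":0,"claw":0.6}]'
python3 -m pendant '[{"tx":0.25,"ty":0,"tz":0,"spin":0,"claw":0.6},{"tx":0.25,"ty":0,"tz":-0.05,"spin":0,"claw":0.6},{"tx":0.25,"ty":0,"tz":-0.05,"spin":0,"claw":0.6},{"tx":0.25,"ty":0,"tz":0,"spin":0,"claw":0.6},{"tx":0.25,"ty":0,"tz":0,"spin":0,"claw":0.6},{"tx":0.25,"ty":0,"tz":0,"spin":0,"claw":0.6},{"tx":0.25,"ty":0,"tz":0,"spin":0,"claw":0.6},{"tx":0,"ty":0,"tz":0,"spin":0,"claw":0.6},{"tx":0,"ty":0,"tz":0,"spin":0,"claw":0.6}]'
```

```text
time_s: 56.98
tool_pos: [0.4928, -0.0716, 0.0223]
tool_rot: [-179.8, 0.7, 0.1]
force: [-13.8, 1.1, 9.1]
grip_width: 0.0348
grasp_force: 6.8
time_s: 57.72
tool_pos: [0.5693, -0.0727, 0.0226]
tool_rot: [-179.9, 0.5, 0.1]
force: [-9.7, -0.6, 4.3]
grip_width: 0.0347
grasp_force: 5.3
time_s: 58.85
tool_pos: [0.6603, -0.0732, 0.0268]
tool_rot: [180.0, 0.1, 0.0]
force: [0.4, 0.5, 0.3]
grip_width: 0.0347
grasp_force: 0.0
```

Toroid1 is over. Next I'll lift clear, move toward the peg and check the bin.

```bash
python3 -m pendant '[{"tx":0,"ty":0,"tz":-0.8,"spin":0,"claw":0.6},{"tx":0,"ty":0,"tz":-0.8,"spin":0,"claw":0.6},{"tx":0,"ty":0,"tz":-0.8,"spin":0,"claw":0.6},{"tx":-0.4,"ty":-0.8,"tz":0,"spin":0,"claw":1},{"tx":-0.4,"ty":-0.8,"tz":0,"spin":0,"claw":1},{"tx":-0.4,"ty":-0.8,"tz":0,"spin":0,"claw":1},{"tx":-0.4,"ty":-0.8,"tz":0,"spin":0,"claw":1},{"tx":-0.4,"ty":-0.8,"tz":0,"spin":0,"claw":1},{"tx":-0.2,"ty":-0.8,"tz":0,"spin":0,"claw":1},{"tx":0,"ty":-0.8,"tz":0,"spin":0,"claw":1}]'
python3 -m pendant '[{"tx":0,"ty":0,"tz":0,"spin":0,"claw":1},{"tx":0,"ty":0,"tz":0,"spin":0,"claw":1}]'
python3 see.py; python3 go.py .5517 .325 .045 0
python3 - <<'E'
import cv2,numpy as np
b=cv2.imread('pics/see_top.png')[30:230,130:430];a=cv2.imread('pics/see_scene.png')[160:380,280:500]
m=np.zeros((400,790,3),np.uint8);m[:300,:450]=cv2.resize(b,(450,300));m[:330,455:785]=cv2.resize(a,(330,330));cv2.imwrite('pics/m6.png',m)
E
```

```text
time_s: 60.1
tool_pos: [0.5492, 0.2083, 0.1472]
tool_rot: [-179.9, 0.1, 0.1]
force: [0.6, 0.5, 0.1]
grip_width: -0.0
grasp_force: 0.0
time_s: 60.35
tool_pos: [0.5503, 0.206, 0.1469]
tool_rot: [179.9, 0.0, 0.0]
force: [0.2, -0.6, 0.4]
grip_width: 0.0003
grasp_force: 0.0
top [334, 95, 41, 25, 574] [348.3 107.6] [ 0.6993 -0.2174]
top [291, 113, 25, 13, 288] [302.9 119.4] [ 0.6599 -0.0751]
scene [395, 247, 21, 27, 348] [404.3 259.8] [ 0.7123 -0.1465]
scene [381, 295, 36, 28, 678] [400.6 308.7] [ 0.7666 -0.2974]
t 60.45 pos [0.5507 0.2051 0.1471] rot [ 1.8e+02  0.0e+00 -1.0e-01] j7 -101.7 F [-1.  -0.5  0.2] w 0.0002
tx ty tz [ 0.02 -2.4   2.04] spin -0.03
```

View pics/m6.png

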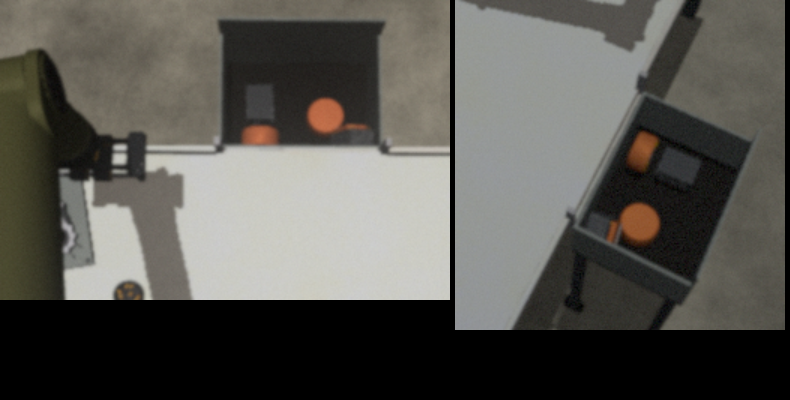

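All four transformers lie in the bin: toroids at (260,135) and (325,115), cores at (259,100) and (352,135) in the left crop. Next is the peg.

```bash
python3 - <<'E'
from h import *
i=cams.camera_info('top');j=cams.camera_info('scene');print(tri(i,(302.9,119.4),j,(404.3,259.8)))
E
python3 -m pendant '[{"tx":0.05,"ty":-0.8,"tz":0,"spin":0,"claw":1},{"tx":0,"ty":-0.8,"tz":0,"spin":0,"claw":1},{"tx":0,"ty":-0.78,"tz":0,"spin":0,"claw":1},{"tx":0,"ty":0,"tz":0.6,"spin":0,"claw":1},{"tx":0,"ty":0,"tz":0.7,"spin":0,"claw":1},{"tx":0,"ty":0,"tz":0.6,"spin":0,"claw":1},{"tx":0,"ty":0,"tz":0,"spin":0,"claw":1},{"tx":0,"ty":0,"tz":0,"spin":0,"claw":1}]'
python3 -m pendant '[{"tx":0,"ty":-0.1,"tz":0,"spin":0,"claw":1},{"tx":0,"ty":-0.1,"tz":0,"spin":0,"claw":1},{"tx":0,"ty":0,"tz":0,"spin":0,"claw":1},{"tx":0,"ty":0,"tz":0,"spin":0,"claw":1}]'
```

```text
[ 0.70334824 -0.0758542  -0.10586655]
time_s: 61.45
tool_pos: [0.5542, 0.3255, 0.0534]
tool_rot: [-180.0, -0.1, -0.0]
force: [-0.1, -0.6, 1.4]
grip_width: 0.0008
grasp_force: 0.0
time_s: 61.95
tool_pos: [0.553, 0.3361, 0.0521]
tool_rot: [180.0, 0.0, 0.1]
force: [-0.8, 0.2, 0.5]
grip_width: 0.0003
grasp_force: 0.0
```

```bash
python3 -m pendant '[{"tx":0,"ty":-0.08,"tz":0,"spin":0,"claw":1},{"tx":0,"ty":-0.08,"tz":0,"spin":0,"claw":1},{"tx":0,"ty":0,"tz":0,"spin":0,"claw":1},{"tx":0,"ty":0,"tz":0,"spin":0,"claw":1}]'
python3 -m pendant '[{"tx":0,"ty":-0.06,"tz":0,"spin":0,"claw":1},{"tx":0,"ty":-0.06,"tz":0,"spin":0,"claw":1},{"tx":0,"ty":0,"tz":0,"spin":0,"claw":1},{"tx":0,"ty":0,"tz":0,"spin":0,"claw":1}]'
```

```text
time_s: 62.45
tool_pos: [0.5529, 0.3439, 0.0519]
tool_rot: [180.0, 0.0, 0.0]
force: [-0.6, -0.1, 0.1]
grip_width: 0.0002
grasp_force: 0.0
time_s: 62.95
tool_pos: [0.5529, 0.35, 0.052]
tool_rot: [180.0, 0.0, 0.0]
force: [-0.1, 0.1, 0.3]
grip_width: 0.0005
grasp_force: 0.0
```

```bash
python3 -m pendant '[{"tx":0,"ty":-0.08,"tz":0,"spin":0,"claw":1},{"tx":0,"ty":-0.08,"tz":0,"spin":0,"claw":1},{"tx":0,"ty":0,"tz":0,"spin":0,"claw":1},{"tx":0,"ty":0,"tz":0,"spin":0,"claw":1}]'
python3 -m pendant '[{"tx":0,"ty":-0.06,"tz":0,"spin":0,"claw":1},{"tx":0,"ty":0,"tz":0,"spin":0,"claw":1},{"tx":0,"ty":0,"tz":0,"spin":0,"claw":1}]'
```

```text
time_s: 63.45
tool_pos: [0.553, 0.3579, 0.0519]
tool_rot: [180.0, 0.0, 0.0]
force: [0.3, 0.4, -0.3]
grip_width: 0.0004
grasp_force: 0.0
time_s: 63.82
tool_pos: [0.5529, 0.361, 0.052]
tool_rot: [180.0, 0.0, 0.0]
force: [0.6, 0.1, -0.8]
grip_width: 0.0003
grasp_force: 0.0
```

The missed contacts all fit fingertips that are really about 18 mm above the reported TCP, not 17 mm below it. So the tool just passed over the peg. I'll back off, go lower and push again.

```bash
python3 -m pendant '[{"tx":0,"ty":0.4,"tz":0,"spin":0,"claw":1},{"tx":0,"ty":0.35,"tz":0,"spin":0,"claw":1},{"tx":0,"ty":0,"tz":0.3,"spin":0,"claw":1},{"tx":0,"ty":0,"tz":0.3,"spin":0,"claw":1},{"tx":0,"ty":0,"tz":0,"spin":0,"claw":1},{"tx":0,"ty":0,"tz":0,"spin":0,"claw":1}]'
python3 -m pendant '[{"tx":0,"ty":-0.1,"tz":0,"spin":0,"claw":1},{"tx":0,"ty":-0.1,"tz":0,"spin":0,"claw":1},{"tx":0,"ty":-0.06,"tz":0,"spin":0,"claw":1},{"tx":0,"ty":0,"tz":0,"spin":0,"claw":1},{"tx":0,"ty":0,"tz":0,"spin":0,"claw":1}]'
python3 -m pendant '[{"tx":0,"ty":-0.06,"tz":0,"spin":0,"claw":1},{"tx":0,"ty":-0.06,"tz":0,"spin":0,"claw":1},{"tx":0,"ty":0,"tz":0,"spin":0,"claw":1},{"tx":0,"ty":0,"tz":0,"spin":0,"claw":1}]'
```

```text
time_s: 64.58
tool_pos: [0.5528, 0.324, 0.0216]
tool_rot: [180.0, 0.0, 0.1]
force: [0.9, -0.5, 1.4]
grip_width: 0.0006
grasp_force: 0.0
time_s: 65.2
tool_pos: [0.553, 0.3364, 0.022]
tool_rot: [180.0, 0.0, 0.0]
force: [-1.4, 0.3, -0.0]
grip_width: 0.0007
grasp_force: 0.0
time_s: 65.7
tool_pos: [0.5529, 0.3426, 0.022]
tool_rot: [180.0, 0.0, 0.0]
force: [-0.2, 0.1, 0.3]
grip_width: 0.0008
grasp_force: 0.0
```

```bash
python3 -m pendant '[{"tx":0,"ty":-0.08,"tz":0,"spin":0,"claw":1},{"tx":0,"ty":0,"tz":0,"spin":0,"claw":1},{"tx":0,"ty":0,"tz":0,"spin":0,"claw":1}]'
python3 -m pendant '[{"tx":0,"ty":-0.08,"tz":0,"spin":0,"claw":1},{"tx":0,"ty":0,"tz":0,"spin":0,"claw":1},{"tx":0,"ty":0,"tz":0,"spin":0,"claw":1}]'
python3 -m pendant '[{"tx":0,"ty":-0.08,"tz":0,"spin":0,"claw":1},{"tx":0,"ty":0,"tz":0,"spin":0,"claw":1},{"tx":0,"ty":0,"tz":0,"spin":0,"claw":1}]'
```

```text
time_s: 66.08
tool_pos: [0.5528, 0.3451, 0.0217]
tool_rot: [179.9, 0.1, -0.0]
force: [-2.7, -4.6, 0.6]
grip_width: 0.0005
grasp_force: 2.5
time_s: 66.45
tool_pos: [0.5523, 0.3503, 0.0216]
tool_rot: [180.0, 0.1, 0.1]
force: [-3.3, -4.3, 0.8]
grip_width: 0.0002
grasp_force: 2.0
time_s: 66.82
tool_pos: [0.552, 0.3532, 0.0215]
tool_rot: [179.9, 0.2, 0.0]
force: [-4.1, -5.2, 0.9]
grip_width: 0.0004
grasp_force: 2.9
```

```bash
python3 -m pendant '[{"tx":0,"ty":-0.06,"tz":0,"spin":0,"claw":1},{"tx":0,"ty":-0.06,"tz":0,"spin":0,"claw":1},{"tx":0,"ty":0,"tz":0,"spin":0,"claw":1},{"tx":0,"ty":0,"tz":0,"spin":0,"claw":1},{"tx":0,"ty":0,"tz":0,"spin":0,"claw":1},{"tx":0,"ty":0,"tz":0,"spin":0,"claw":1},{"tx":0,"ty":0,"tz":0,"spin":0,"claw":1},{"tx":0,"ty":0,"tz":0,"spin":0,"claw":1},{"tx":0,"ty":0,"tz":0,"spin":0,"claw":1},{"tx":0,"ty":0,"tz":0,"spin":0,"claw":1}]'
python3 -m pendant '[{"tx":0,"ty":0,"tz":0,"spin":0,"claw":1},{"tx":0,"ty":0,"tz":0,"spin":0,"claw":1},{"tx":0,"ty":0,"tz":0,"spin":0,"claw":1},{"tx":0,"ty":0,"tz":0,"spin":0,"claw":1},{"tx":0,"ty":0,"tz":0,"spin":0,"claw":1},{"tx":0,"ty":0,"tz":0,"spin":0,"claw":1}]'
python3 - <<'E'
from h import *
i,a=snap('top','g1.png'); b=cv2.imread('pics/top0.png')[:,:,::-1];c=cv2.imread('pics/top6.png')[:,:,::-1]
for n,m in(('now',a),('shut0',b),('open',c)): print(n,m[118:134,330].mean(1).round().tolist())
E
```

```text
time_s: 68.08
tool_pos: [0.5506, 0.3563, 0.0211]
tool_rot: [179.6, 0.4, -0.0]
force: [-7.1, -11.0, 4.6]
grip_width: -0.0001
grasp_force: 5.5
time_s: 68.82
tool_pos: [0.5506, 0.3563, 0.0211]
tool_rot: [179.6, 0.4, -0.0]
force: [-8.4, -11.0, 4.5]
grip_width: 0.0004
grasp_force: 5.5
now [40.0, 39.0, 44.0, 75.0, 119.0, 142.0, 119.0, 80.0, 61.0, 59.0, 59.0, 95.0, 140.0, 167.0, 176.0, 177.0]
shut0 [35.0, 34.0, 40.0, 70.0, 112.0, 132.0, 110.0, 72.0, 49.0, 53.0, 56.0, 88.0, 129.0, 158.0, 166.0, 166.0]
open [38.0, 39.0, 38.0, 36.0, 40.0, 39.0, 39.0, 51.0, 78.0, 114.0, 152.0, 174.0, 180.0, 180.0, 181.0, 182.0]
```

The gate's image profile matches its shut state at the start. I'll retreat and check everything.

```bash
python3 -m pendant '[{"tx":0,"ty":0.3,"tz":0,"spin":0,"claw":1},{"tx":0,"ty":0.3,"tz":0,"spin":0,"claw":1},{"tx":0,"ty":0.3,"tz":0,"spin":0,"claw":1},{"tx":0,"ty":0,"tz":-0.8,"spin":0,"claw":1},{"tx":0,"ty":0,"tz":-0.8,"spin":0,"claw":1},{"tx":0,"ty":0,"tz":-0.8,"spin":0,"claw":1},{"tx":-0.4,"ty":0.8,"tz":0,"spin":0,"claw":1},{"tx":-0.4,"ty":0.8,"tz":0,"spin":0,"claw":1},{"tx":-0.4,"ty":0.8,"tz":0,"spin":0,"claw":1},{"tx":0,"ty":0.8,"tz":0,"spin":0,"claw":1}]'
python3 -m pendant '[{"tx":0,"ty":0.8,"tz":0,"spin":0,"claw":1},{"tx":0,"ty":0.8,"tz":0,"spin":0,"claw":1},{"tx":0,"ty":0.8,"tz":0,"spin":0,"claw":1},{"tx":0,"ty":0,"tz":0,"spin":0,"claw":1},{"tx":0,"ty":0,"tz":0,"spin":0,"claw":1}]'
python3 see.py
python3 - <<'E'
import cv2,numpy as np
t=cv2.imread('pics/see_top.png')
m=np.zeros((580,700,3),np.uint8);m[:380,:400]=cv2.resize(t[130:225,130:230],(400,380),interpolation=cv2.INTER_CUBIC);m[382:580,:700]=cv2.resize(t[35:275,130:500],(305,198))[:, :305].repeat(1,1) if 0 else 0
m[:330,402:700]=cv2.resize(t[40:240,260:440],(298,330));cv2.imwrite('pics/m7.png',m[:382])
a=cv2.imread('pics/top0.png');print([np.abs(a[y0:y1,x0:x1].astype(int)-t[y0:y1,x0:x1]).mean().round(1) for y0,y1,x0,x1 in((215,238,203,228),(230,275,360,422),(180,242,440,482))])
E
```

```text
time_s: 70.12
tool_pos: [0.4918, 0.1547, 0.142]
tool_rot: [-179.8, 0.1, 0.1]
force: [0.1, 0.1, -0.3]
grip_width: 0.0006
grasp_force: 0.0
time_s: 70.75
tool_pos: [0.4933, 0.0361, 0.1422]
tool_rot: [-179.9, -0.0, 0.0]
force: [-0.1, 0.0, -0.4]
grip_width: 0.0003
grasp_force: 0.0
top [334, 95, 41, 25, 586] [348.4 107.7] [ 0.6989 -0.2178]
top [291, 113, 25, 9, 186] [302.9 117.1] [ 0.6673 -0.0751]
scene [395, 247, 21, 27, 354] [404.3 259.8] [ 0.7122 -0.1466]
scene [381, 295, 36, 28, 681] [400.6 308.7] [ 0.7666 -0.2975]
[np.float64(30.9), np.float64(15.4), np.float64(12.5)]
```

View pics/m7.png

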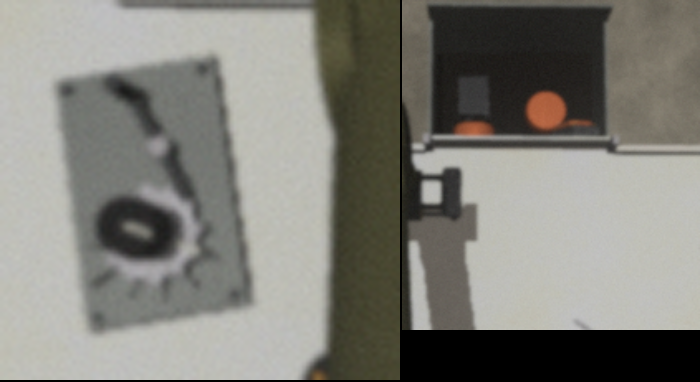

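The left crop shows the pointer back at its starting place at (137,230), with the pawl seated and its peg at (125,90). The right crop shows the gate shut along row 140 and the scrap in the bin, and the tool is clear of everything.

```bash
python3 -c "
from cell import env
print(env.sign_off())"
```

```text
the job is handed in; nothing more can be done
None
```

I handed the job in at about 71 s: all four transformers are in the bin, and the last pictures show the gate shut and the pawl seated, but sign-off returned no verdict and the arm hid the dish in the last picture, so I never confirmed the three bystanders by position (the arm never worked near them).

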